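# Stow the nested tumblers in the desk keeper

## Task

Before the wall desk is folded up, stow its tumblers: draw back the keeper's sliding jaw, stand one tumbler upright on the tray between the jaws and nest all the other tumblers upright inside it, in one straight stack. Then slide the jaw shut until the stack is lightly clamped between both jaws (a few newtons, never a hard squeeze), leave it shut against the tumbler and let go. Leave the organiser, the magnifier and the phone dock alone.

Things in the scene. Friction and masses are not known exactly. Their poses are not given: they have to be found in the camera images.
- keeper: white plastic keeper fixed to the desk: a tray 90 mm wide (its x) and 285 mm long (its y, from -237 to +47 mm), 6 mm thick, with a fixed orange jaw at the +y end and a sliding one; origin on its underside, below the seat
- seat (a point): point on the tray's top face (6 mm over the desk) between the jaws, axes as the keeper; the foot of a tumbler standing centred here is 4 mm short of the fixed jaw
- fixed_jaw: fixed orange jaw, an upright block 80 mm (x) by 14 mm (y), 14 mm high above the tray; origin at the middle of its underside, its pressing face 7 mm from there towards -y (25 mm from the seat)
- sliding_jaw: the sliding jaw: an orange pressing block 80 mm by 14 mm, 14 mm high above the tray; origin at the bottom of its pressing face, which looks along +y to the fixed jaw; a bar leads back from it to the tab
- jaw (a joint): sliding jaw, m: gap between the faces = 30 mm + this; 0 to 0.07, grows as the jaw is drawn back (keeper's -y). It has about 2.5 N of friction and stays where it is left. A tumbler's foot, 42 mm across, is just clamped at about 0.012
- jaw_tab (a point): centre of the top of the upright orange tab that moves the sliding jaw; the tab is 14 mm thick (keeper's x), 30 mm long (keeper's y) and 60 mm high above the tray, 125 mm behind the jaw's pressing face
- organiser: white desk organiser, 80 x 180 x 105 mm, with pens standing up to 150 mm; bystander; origin at the centre of its underside
- magnifier: chrome magnifier on a stand, foot 90 mm across, 202 mm high; bystander; origin at the centre of its underside
- dock: bamboo phone dock with a phone in it, 90 x 110 mm, 150 mm high; bystander; origin at the centre of its underside
- cup0: grey ceramic tumbler, flaring upwards, without handle, 66 mm high, 42 mm across its straight foot (the lowest 15 mm), from there widening to 64 mm across its rim, wall 2.5 mm, about 130 g; origin at the centre of its underside, z up to the mouth. All are alike. The solid foot is 24 mm thick, so a tumbler nested upright in another rests on its inner floor and stands 24 mm higher. May be absent
- cup1: a tumbler just like cup0. May be absent
- cup2: a tumbler just like cup0. May be absent
- cup3: a tumbler just like cup0. May be absent
- cup4: a tumbler just like cup0. May be absent
- cup5: a tumbler just like cup0. May be absent
Things that resemble listed ones, but are neither listed nor needed, are in the scene too. What is shaped like the cup5 but blue is not meant. Leave any orange look-alike of the cup2 alone.

How it is judged (in metres and radians):
On the way, in this order (a step that is already met when the one before it is completed fails the run):
1. all tumblers stand upright, nested in one stack between the jaws (horizontal distance between cup0 and cup1 below 0.006 m and horizontal distance between each of cup0, cup1 and cup2 below 0.006 m and horizontal distance between each of cup0, cup1, cup2 and cup3 below 0.006 m and horizontal distance between each of cup0, cup1, cup2, cup3 and cup4 below 0.006 m and horizontal distance between each of cup0, cup1, cup2, cup3, cup4 and cup5 below 0.006 m and angle between each of cup0, cup1, cup2, cup3, cup4, cup5's own z axis and vertical below 0.08 rad and horizontal distance between each of cup0, cup1, cup2, cup3, cup4, cup5 and seat below 0.02 m and linear speed of each of cup0, cup1, cup2, cup3, cup4, cup5 below 0.03 m/s), for 0.2 s.
2. the jaw is slid shut until both jaws press on a tumbler with at least 1.5 N ((contact force between each of sliding_jaw, fixed_jaw and cup0 above 1.5 N or contact force between each of sliding_jaw, fixed_jaw and cup1 above 1.5 N or contact force between each of sliding_jaw, fixed_jaw and cup2 above 1.5 N or contact force between each of sliding_jaw, fixed_jaw and cup3 above 1.5 N or contact force between each of sliding_jaw, fixed_jaw and cup4 above 1.5 N or contact force between each of sliding_jaw, fixed_jaw and cup5 above 1.5 N)), for 0.2 s.
At the end, for the whole second after the job is handed in: All tumblers present are nested in one upright stack (axes within 6 mm of one another, tilt under 0.08 rad), at rest within 20 mm of the seat between the jaws, and the sliding jaw is left shut against the bottom tumbler (joint between 0.009 and 0.015) (all of step 1 and value of joint jaw between 0.009 and 0.015 m); the robot touches nothing.
It fails at once if the tumblers are squeezed hard between the jaws (over 30 N) (contact force between sliding_jaw and cup0 above 30 N or contact force between sliding_jaw and cup1 above 30 N or contact force between sliding_jaw and cup2 above 30 N or contact force between sliding_jaw and cup3 above 30 N or contact force between sliding_jaw and cup4 above 30 N or contact force between sliding_jaw and cup5 above 30 N).
It fails at once if the organiser is pushed away or knocked over (distance of organiser from where it was at the start of the episode above 0.03 m or angle between organiser's own z axis and vertical above 0.3 rad).
It fails at once if the magnifier is pushed away or knocked over (distance of magnifier from where it was at the start of the episode above 0.03 m or angle between magnifier's own z axis and vertical above 0.3 rad).
It fails at once if the phone dock is pushed away or knocked over (distance of dock from where it was at the start of the episode above 0.03 m or angle between dock's own z axis and vertical above 0.3 rad).
Of cup0, cup1, cup2, cup3, cup4, cup5 only 4 to 6 are there at a start; the rules pass over those that are not, and their reading is None.
At some moment in a run one of cup0, cup1, cup2, cup3, cup4, cup5 may be knocked a few centimetres aside while the robot is not near it.
It also fails if it takes over 210 s, if anything falls off the work surface, if the arm or the gripper's body presses on something with over 40 N, if the wrist force passes 120 N, or if a joint passes its speed limit or range.

## Robot

A 6-joint arm with a two-finger parallel gripper is mounted at the origin on the work surface. World frame = base frame: x ahead of the robot, y to its left, z up, the work surface at z = 0. Lengths are in mm, angles in degrees, forces in N, time in s.
With the tool pointing down it reaches from about 300 to 850 mm from the base axis. Payload 4.2 kg.
Tool frame: the origin (TCP) lies at the very end of the fingers, on their centre line; the grasp point (between the pads) lies env.grip_point_offset behind it (env.grip_point_offset is the distance from the TCP to the grasp point, in mm); z points along the fingers, y is the direction in which the jaws open and shut (so a half turn about z gives the same grasp; the last joint's range is limited). The gripper opens to 91 mm and grips with 3 to 60 N. Pads are 32 mm wide; open, the fingers measure 118 mm over their backs; the gripper's body (76 mm by 178 mm) begins 60 mm behind the grasp point.
Start: joints at [-67.38, 18.312, 89.639, -0, 72.044, -1.146], TCP at [231.734, -526.253, 213.976] pointing down, gripper open.
Joint ranges: [-177.97, 177.97], [-48.28, 115.42], [12.27, 149.76], [-77.06, 257.06], [2.81, 150.46], [-146.56, 146.56]. Speed limits (degrees/s): [147.25, 147.25, 180, 180, 180, 180].

## Interface

Orientations are given as [roll, pitch, yaw] about the fixed x, y, z axes, in that order (R = Rz(yaw) Ry(pitch) Rx(roll)).
In Python, from workcell import env, grab_frame, camera_params gives the robot as it stands. The module is installed in compiled form; this text tells all that it offers.
- The arm moves only by the shell command python3 -m creep 'ROWS' [OPENING] [FORCE]. ROWS is a JSON object of lists of equal length, an entry for each row: "offset": the shift along the tool's x, y, z in m, a list of three; "rotation": the turn, a rotation vector about the tool's x, y, z in degrees, a list of three. A call has 1 to 5 rows; each row shifts and turns the commanded pose from where the row before left it, along the tool's axes as they then stand; what a row does not reach is not made up. A row lasts 1/8 s, in which the tool goes at most 62.5 mm and 10.7 degrees, less where a joint would pass 70% of its speed; a pose out of reach is approached as far as the arm can. A call is refused whole if a number of a shift passes 0.0625 or a number of a turn 10.7, either way. A call with a gripper value outside its range is refused whole. OPENING is the closure, from 0 (fully open) to 1 (shut), set as the call begins (- or left out, the last holds). The fingers move at their own pace and stop on an object; FORCE is the grip in N (left out, the last holds). Time passes only in rows, so rows that do not move let the fingers close. It gives the time, the measured TCP pose, the force and the opening at its end, in the units of the state.
- env.state(): the state, without advancing time (a new reading comes with each control period).
- grab_frame(name): name is "side" or "top"; returns the picture (384x512x3 uint8, red, green, blue); there is no depth.
- camera_params(name): a dict with "mtx" (3x3 intrinsics, pixels), "R" (3x3) and "t" (3): a world point X has camera coordinates R X + t. Camera axes: x right, y down, z forward; pixel columns grow to the right and rows downward; lengths in mm; the calibration is good to about 2 mm. A picture is of the moment at which its call begins. camera_params takes no time and is no camera call.
- env.job_done(): hands the job in, once; it reports no verdict.
The state is a dict: "time_s": time; "qpos": joint angles; "qvel": joint speeds; "effort": joint torques, N m; "ee_pos": TCP position; "ee_rot": TCP orientation; "force": force on the tool from outside, world axes, zero at the start; "torque": the same for the moment, N m; "gripper_width": finger opening in mm.
Only numpy, scipy, OpenCV 4.12 (cv2) and the standard library are available. Lean on these libraries where they do the work, as an engineer would, in place of code of your own. Each camera call takes 0.05 s, during which the arm holds its last target.

## Working session

There is one attempt and no reset: what is moved stays moved. The work goes in short steps, Python scripts to look and compute and a shell command to move; the robot and the scene stay as the last step left them, time stands still between calls to the robot, and variables do not carry over. Pictures are saved under pics/ and viewed, and the job is handed in when it is done.

```bash
mkdir -p pics; ls
python3 - <<'E'
from workcell import env, grab_frame, camera_params
import cv2
for n in("side","top"):
    im=grab_frame(n); cv2.imwrite(f"pics/{n}0.png",im[:,:,::-1]); p=camera_params(n); print(n,p)
print(env.state(), env.grip_point_offset)
E
```

```text
pics
side {'mtx': array([[488.96564757,   0.        , 259.1277977 ],
       [  0.        , 488.96564757, 193.13559006],
       [  0.        ,   0.        ,   1.        ]]), 'R': array([[-0.97899671, -0.20385491,  0.00293545],
       [-0.13432625,  0.63412599, -0.76147271],
       [ 0.15336851, -0.74587359, -0.64819032]]), 't': array([ 547.51260705,  139.88964363, 1141.35300706])}
top {'mtx': array([[363.07543998,   0.        , 255.44375906],
       [  0.        , 363.07543998, 189.13514627],
       [  0.        ,   0.        ,   1.        ]]), 'R': array([[ 2.15274524e-02, -9.99768219e-01, -2.77412720e-04],
       [-9.92567192e-01, -2.13391515e-02, -1.19812394e-01],
       [ 1.19778704e-01,  2.85460637e-03, -9.92796512e-01]]), 't': array([-39.11112481, 543.31369605, 994.20740214])}
{'time_s': 0.1, 'qpos': array([-6.73793913e+01,  1.83486508e+01,  8.97003319e+01, -3.44559447e-04,
        7.20418891e+01, -1.14496072e+00]), 'qvel': array([ 0.01900663, -0.08894457, -0.16508165, -0.0589331 ,  0.04437662,
       -0.10393686]), 'effort': array([ 9.72256498e-05, -4.13334954e+01, -2.32508898e+01,  7.28620542e-02,
        4.22028790e-02, -6.16638840e-05]), 'ee_pos': array([ 231.55810753, -525.82506351,  213.19138682]), 'ee_rot': array([-1.79909140e+02, -1.48826196e-03,  2.37656747e+01]), 'force': array([ 0.11612305, -0.57671778, -0.48325188]), 'torque': array([-0.01820965,  0.03125979,  0.04495568]), 'gripper_width': 90.94786061631936} 18.8
```

View pics/side0.png

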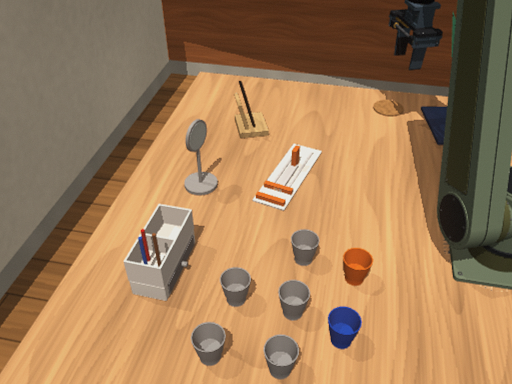

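View pics/top0.png

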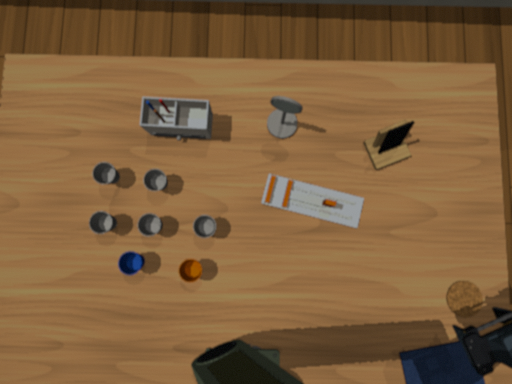

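The pictures show five grey tumblers, at top px (105,173), (155,180), (101,222), (149,224) and (204,226). The blue and orange look-alikes are at (131,263) and (190,270). The keeper is at about (313,200), with its fixed jaw at the left end. Next I'll measure them.

```bash
cat > h.py <<'E'
from workcell import env, grab_frame, camera_params
import cv2, numpy as np
def proj(n,X):
    p=camera_params(n); c=np.atleast_2d(X)@p["R"].T+p["t"]; u=c@p["mtx"].T; return u[:,:2]/u[:,2:]
def cast(n,uv,z):
    p=camera_params(n); uv=np.atleast_2d(uv).astype(float)
    d=np.c_[uv,np.ones(len(uv))]@np.linalg.inv(p["mtx"]).T@p["R"]; o=-p["R"].T@p["t"]
    return o+d*((z-o[2])/d[:,2])[:,None]
def save(n,im,box=None,k=1):
    if box: x0,y0,x1,y1=box; im=im[y0:y1,x0:x1]
    im=cv2.resize(im,None,fx=k,fy=k,interpolation=cv2.INTER_CUBIC); cv2.imwrite("pics/"+n,im[:,:,::-1])
E
python3 - <<'E'
from h import *
t=cv2.imread("pics/top0.png")[:,:,::-1]; s=cv2.imread("pics/side0.png")[:,:,::-1]
save("t1.png",t,(80,150,230,290),5)
save("t2.png",t,(250,165,375,235),6)
save("s2.png",s,(170,220,390,384),3.5)
save("s3.png",s,(235,130,335,220),6)
E
```

```text
(no output)
```

View pics/t1.png

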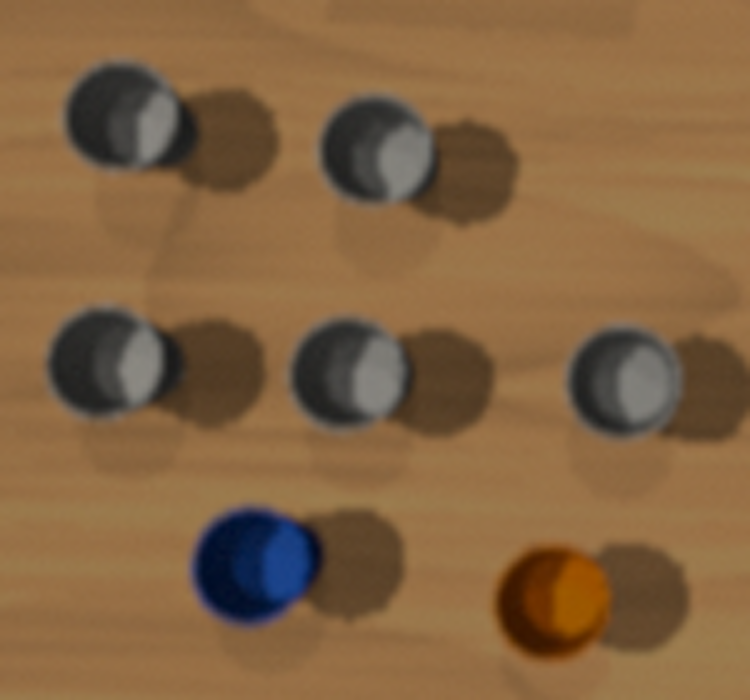

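View pics/t2.png

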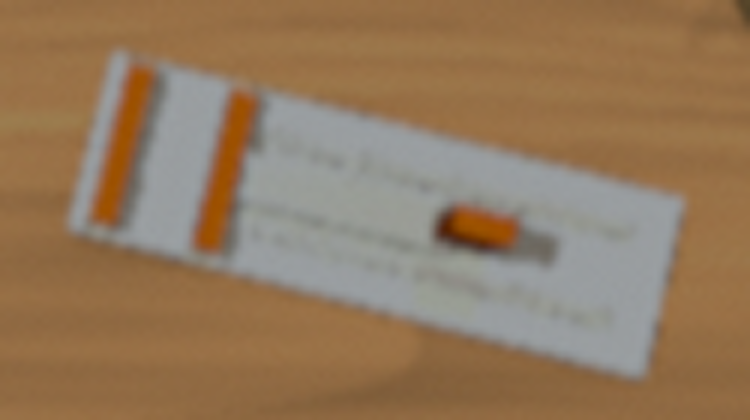

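View pics/s2.png

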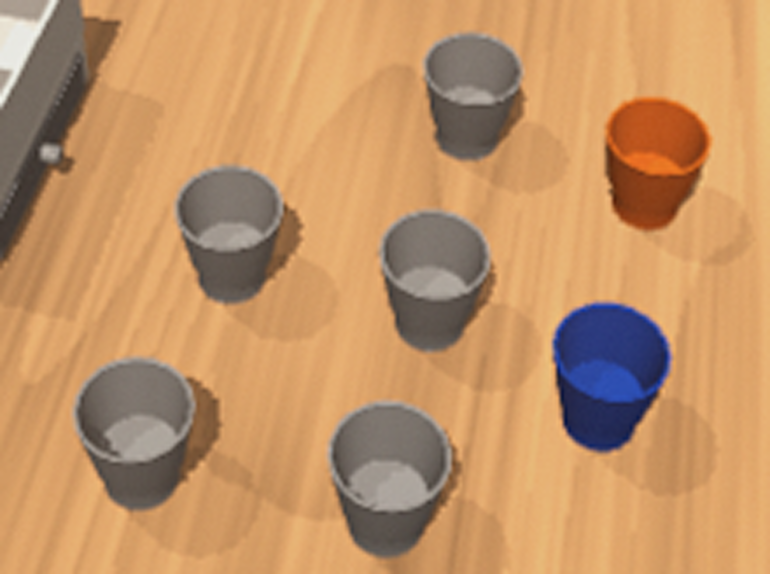

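View pics/s3.png

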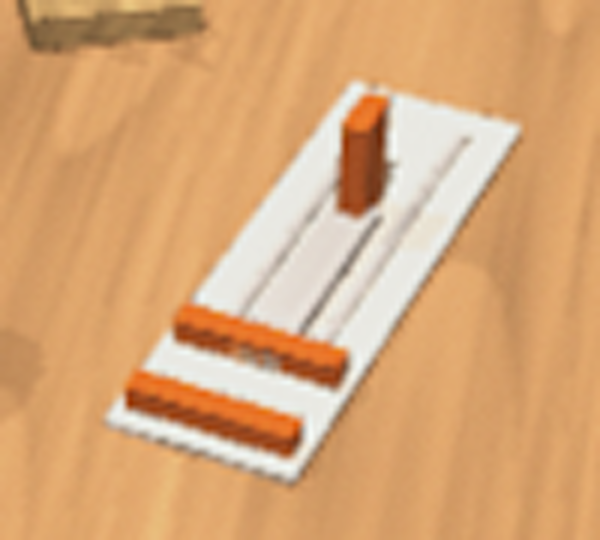

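All five grey tumblers are upright. The sliding jaw sits at roughly a 45 mm gap, and the tab stands at crop pixel (485,228).

```bash
cat > cups.py <<'E'
from h import *
def cups(t,hue="grey"):
    k=6; T=cv2.resize(t,None,fx=k,fy=k,interpolation=cv2.INTER_CUBIC)
    hsv=cv2.cvtColor(T,cv2.COLOR_RGB2HSV)
    m=(hsv[...,1]<45).astype(np.uint8)*255
    m=cv2.morphologyEx(m,cv2.MORPH_OPEN,np.ones((5,5)))
    out=[]
    for c in cv2.findContours(m,cv2.RETR_EXTERNAL,cv2.CHAIN_APPROX_NONE)[0]:
        c=cv2.convexHull(c); a=cv2.contourArea(c)/k/k
        if not 250<a<700: continue
        (x,y),r=cv2.minEnclosingCircle(c); x0,y0,x1,y1=[int(v) for v in(x-90,y-90,x+90,y+90)]
        g=cv2.cvtColor(T,cv2.COLOR_RGB2GRAY)[max(y0,0):y1,max(x0,0):x1]
        H=cv2.HoughCircles(g,cv2.HOUGH_GRADIENT_ALT,1,200,param1=150,param2=.5,minRadius=55,maxRadius=85)
        h=None if H is None else ((H[0,0,:2]+[max(x0,0),max(y0,0)]+.5)/k-.5,H[0,0,2]/k)
        out.append((np.array([(x+.5)/k-.5,(y+.5)/k-.5]),r/k,a,h))
    return out
def report(t,z=66):
    for u,r,a,h in cups(t):
        print("enc",u.round(1),round(r,2),int(a),cast("top",u,z)[0].round(1)[:2],"hough",None if h is None else (h[0].round(1),round(float(h[1]),2),cast("top",h[0],z)[0].round(1)[:2]))
E
python3 - <<'E'
from cups import *
t=cv2.imread("pics/top0.png")[:,:,::-1].copy(); s=cv2.imread("pics/side0.png")[:,:,::-1].copy()
report(t)
hsv=cv2.cvtColor(t,cv2.COLOR_RGB2HSV)
for n,im in(("top",t),("side",s)):
    k=4;T=cv2.resize(im,None,fx=k,fy=k,interpolation=cv2.INTER_CUBIC); hsv=cv2.cvtColor(T,cv2.COLOR_RGB2HSV)
    box=(255,165,375,235) if n=="top" else (245,138,330,215)
    M=np.zeros(T.shape[:2],np.uint8); M[box[1]*k:box[3]*k,box[0]*k:box[2]*k]=1
    m=((hsv[...,1]<60)&(hsv[...,2]>90)|((hsv[...,1]>190)&(hsv[...,2]>90)))&(M>0)
    c=max(cv2.findContours(m.astype(np.uint8),0,1)[0],key=cv2.contourArea)
    ap=cv2.approxPolyDP(cv2.convexHull(c),12,True)[:,0]
    uv=(ap+.5)/k-.5; print(n,uv.round(1).tolist()); W=cast(n,uv,6)[:,:2]; print(W.round(1).tolist())
    if len(W)==4:
        print([round(float(np.linalg.norm(W[i]-W[(i+1)%4])),1) for i in range(4)])
    om=((hsv[...,1]>200)&(hsv[...,2]>90))&(M>0)
    for c in cv2.findContours(om.astype(np.uint8),0,1)[0]:
        if cv2.contourArea(c)<k*k*8: continue
        r=cv2.minAreaRect(c); u=(np.array(r[0])+.5)/k-.5; print(" orange",u.round(1),np.array(r[1]).round()/k,r[2],"z20",cast(n,u,20)[0].round(1)[:2],"z66",cast(n,u,66)[0].round(1)[:2])
E
```

```text
enc [204.5 226.1] 11.25 363 [436.3 108. ] hough (array([204.1, 226.2]), 10.73, array([436. , 109.1]))
enc [149.8 224.7] 11.65 377 [437.1 256. ] hough (array([148.6, 224.8]), 11.09, array([436.8, 259.3]))
enc [102.5 222.8] 13.05 410 [439.5 384.3] hough (array([ 99.6, 221.9]), 10.54, array([441.6, 392.3]))
enc [155.4 180.2] 11.51 362 [558.7 247.5] hough (array([154.4, 179.6]), 10.73, array([560.4, 250.3]))
enc [105.8 173.9] 12.79 392 [573.5 384.9] hough (array([104.2, 172.6]), 10.47, array([576.9, 389.3]))
top [[268.4, 173.6], [362.9, 197.4], [357.1, 226.6], [261.6, 203.1]]
[[593.6, -64.1], [529.9, -338.7], [445.3, -321.0], [506.9, -46.1]]
[281.9, 86.4, 281.8, 88.5]
 orange [329.4 202.9] [11.    4.25] 14.03624439239502 z20 [ 510.7 -239. ] z66 [ 506.7 -229.7]
 orange [287.2 193.2] [ 3.   25.25] 14.03624439239502 z20 [ 535.7 -118.3] z66 [ 530.6 -114.4]
 orange [270.  188.7] [ 2.75 25.25] 14.42077350616455 z20 [547.6 -69.1] z66 [542.  -67.4]
side [[320.9, 150.6], [283.4, 209.6], [252.4, 199.9], [293.4, 143.4]]
[[439.5, -318.0], [504.6, -40.3], [589.9, -60.8], [524.5, -338.2]]
[285.2, 87.7, 285.1, 87.4]
 orange [269.9 198.2] [29.5   5.75] 16.9051570892334 z20 [543.6 -60.7] z66 [534.5  -8.6]
 orange [277.7 186.8] [28.5   5.75] 16.699243545532227 z20 [ 532.  -110.1] z66 [523.5 -55.2]
 orange [294.8 155.2] [ 6. 19.] 3.945185899734497 z20 [ 509.1 -260.1] z66 [ 501.9 -196.8]
```

```bash
cat > cups.py <<'E'
from h import *
K=6
def hulls(im,n):
    T=cv2.resize(im,None,fx=K,fy=K,interpolation=cv2.INTER_CUBIC)
    hsv=cv2.cvtColor(T,cv2.COLOR_RGB2HSV)
    m=(hsv[...,1]<(60 if n=="top" else 75)).astype(np.uint8)*255
    m=cv2.morphologyEx(m,cv2.MORPH_OPEN,np.ones((9,9)))
    out=[]
    for c in cv2.findContours(m,cv2.RETR_EXTERNAL,cv2.CHAIN_APPROX_NONE)[0]:
        c=cv2.convexHull(c); a=cv2.contourArea(c)/K/K
        if (250<a<700 if n=="top" else 500<a<1800): out.append((c[:,0]+.5)/K-.5)
    return out
def report(t,s=None,z=66):
    """top: rim is the outermost edge on the side away from the camera foot point; centre = extreme - r along that ray"""
    p=camera_params("top"); C=-p["R"].T@p["t"]
    S=hulls(s,"side") if s is not None else []
    res=[]
    for h in hulls(t,"top"):
        g=h.mean(0); W=cast("top",g,z)[0]; d=np.linalg.norm(W-C); 
        depth=(p["R"]@W+p["t"])[2]; r=32*p["mtx"][0,0]/depth
        nad=proj("top",[[C[0],C[1],z]])[0]; e=(g-nad)/np.linalg.norm(g-nad); f=np.array([-e[1],e[0]])
        c=e*((h@e).max()-r)+f*(((h@f).max()+(h@f).min())/2); w=cast("top",c,z)[0]
        line="top rim px %s world %s  width/2 %.2f (r %.2f)"%(c.round(1),w[:2].round(1),((h@f).max()-(h@f).min())/2,r)
        for q in S:  # side: column midpoint of the rim extremes
            l=q[q[:,0].argmin()]; rr=q[q[:,0].argmax()]; m=(l+rr)/2; ws=cast("side",m,z)[0]
            if np.linalg.norm(ws-w)<40: line+="  side %s w %.1f"%(ws[:2].round(1),(rr-l)[0])
        print(line); res.append(w)
    return res
E
python3 - <<'E'
from cups import *
t=cv2.imread("pics/top0.png")[:,:,::-1].copy(); s=cv2.imread("pics/side0.png")[:,:,::-1].copy()
report(t,s)
E
```

```text
top rim px [204.8 225.8] world [437.3 107.1]  width/2 10.84 (r 11.84)  side [433.4 111.1] w 27.8
top rim px [149.9 224.5] world [437.6 255.9]  width/2 10.71 (r 11.83)  side [435.3 259.2] w 31.2
top rim px [101.2 222. ] world [441.5 388. ]  width/2 10.93 (r 11.82)  side [438.3 391.6] w 35.2
top rim px [155.3 180. ] world [559.3 247.8]  width/2 10.88 (r 11.66)  side [557.5 251.6] w 30.7
top rim px [104.6 173. ] world [575.8 388.4]  width/2 10.70 (r 11.63)  side [573.3 393.1] w 34.5
```

```bash
cat > go.py <<'E'
import sys
from h import *
from scipy.spatial.transform import Rotation as R
def go(target,yaw=76.9):
    s=env.state(); Rm=R.from_euler("xyz",s["ee_rot"],degrees=True); D=R.from_euler("xyz",[180,0,yaw],degrees=True)
    d=Rm.inv().apply(np.array(target)-s["ee_pos"])
    print("t",round(s["time_s"],1),"pos",s["ee_pos"].round(1),"rot",s["ee_rot"].round(1),"F",s["force"].round(1),"w",round(s["gripper_width"],1),"q",s["qpos"].round(0))
    print("delta tool mm",d.round(1),"rotvec",(Rm.inv()*D).as_rotvec(degrees=True).round(2))
if __name__=="__main__": go([float(a) for a in sys.argv[1:4]],*[float(a) for a in sys.argv[4:5]])
E
python3 -m creep '{"offset":[[0,0,0],[0,0,0],[0,0,0],[0,0,0],[0,0,0]],"rotation":[[0,0,-10.6],[0,0,-10.6],[0,0,-10.6],[0,0,-10.6],[0,0,-10.6]]}' 0
python3 go.py 507 -231 110
python3 - <<'E'
from h import *
t=cv2.imread("pics/top0.png")[:,:,::-1]
print(cast("top",[[142,130],[212,137],[181,138]],105)[:,:2].round(0),cast("top",[[181,138]],50)[:,:2].round(0))
E
```

```text
time_s: 0.72
ee_pos: [231.6, -525.9, 213.5]
ee_rot: [-180.0, -0.1, 77.1]
force: [-0.1, 0.3, 0.3]
gripper_width: 91.3
t 0.7 pos [ 231.6 -525.9  213.5] rot [-1.80e+02 -1.00e-01  7.71e+01] F [-0.1  0.3  0.3] w 91.3 q [-67.  18.  90.   0.  72. -54.]
delta tool mm [348.8 202.7 103.6] rotvec [-0.04 -0.05  0.21]
[[688. 280.]
 [673.  92.]
 [669. 174.]] [[683. 186.]]
```

```bash
python3 -m creep '{"offset":[[0.05,0.029,0],[0.05,0.029,0],[0.05,0.029,0],[0.05,0.029,0.01],[0.05,0.029,0.02]],"rotation":[[0,0,0],[0,0,0],[0,0,0],[0,0,0],[0,0,0]]}'
python3 -m creep '{"offset":[[0.05,0.029,0.03],[0.049,0.029,0.03],[0,0,0],[0,0,0]],"rotation":[[0,0,0],[0,0,0],[0,0,0],[0,0,0]]}'
python3 go.py 507 -231 38
python3 - <<'E'
from h import *
save("s4.png",grab_frame("side"),(215,90,345,220),5);save("t4.png",grab_frame("top"),(240,140,390,260),5)
E
```

```text
time_s: 1.35
ee_pos: [431.6, -315.0, 184.2]
ee_rot: [179.9, 0.1, 76.8]
force: [0.7, -1.0, 0.5]
gripper_width: 91.4
time_s: 1.85
ee_pos: [506.2, -236.1, 126.0]
ee_rot: [-180.0, 0.0, 76.8]
force: [0.5, -0.1, -1.3]
gripper_width: 91.2
t 1.9 pos [ 506.2 -236.1  126. ] rot [-180.     0.    76.8] F [ 0.5 -0.1 -1.3] w 91.2 q [-26.  21.  99.  -0.  60. -13.]
delta tool mm [ 5.2 -0.4 88. ] rotvec [-0.03  0.03 -0.1 ]
```

View pics/s4.png

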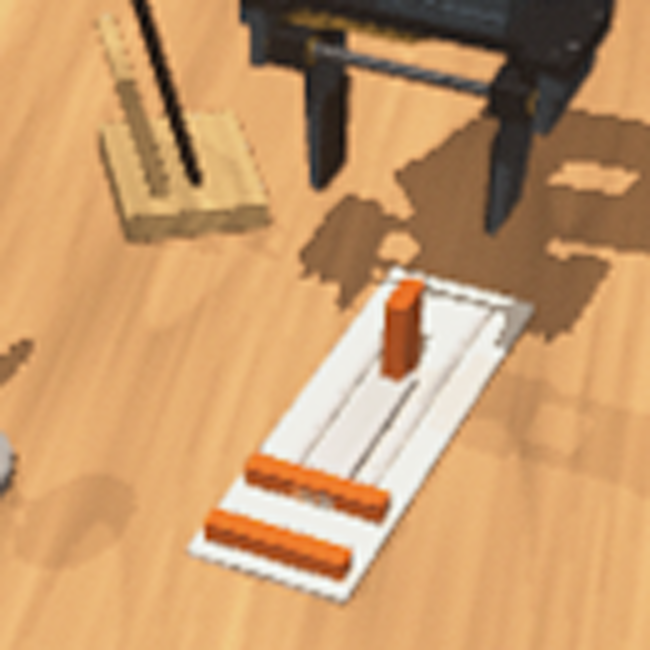

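View pics/t4.png

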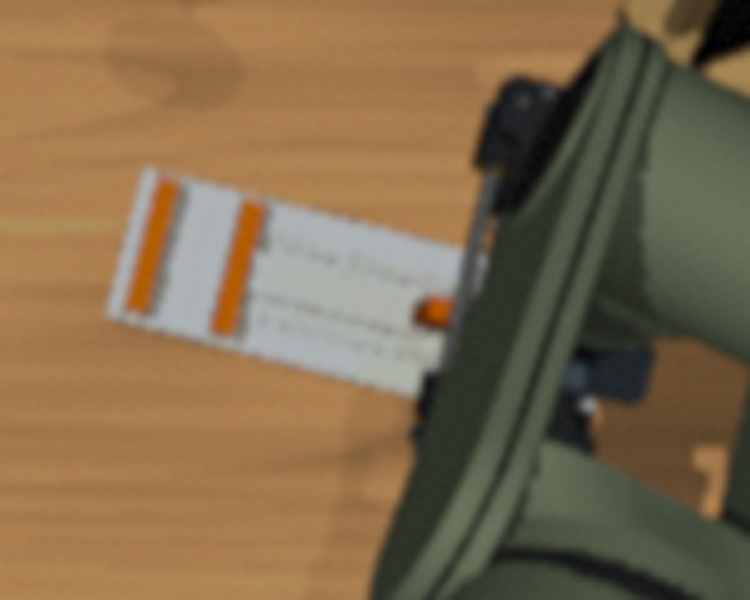

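```bash
python3 -m creep '{"offset":[[0.005,0,0.03],[0,0,0.03],[0,0,0.027],[0,0,0],[0,0,0]],"rotation":[[0,0,0],[0,0,0],[0,0,0],[0,0,0],[0,0,0]]}'
python3 go.py 507 -231 38
python3 -m creep '{"offset":[[0,0,0],[0,0,0],[0,0,0],[0,0,0],[0,0,0]],"rotation":[[0,0,0],[0,0,0],[0,0,0],[0,0,0],[0,0,0]]}' 0.9 10
python3 -m creep '{"offset":[[0,0,0],[0,0,0],[0,0,0],[0,0,0],[0,0,0]],"rotation":[[0,0,0],[0,0,0],[0,0,0],[0,0,0],[0,0,0]]}' 0.9 10
python3 go.py 507 -231 38
```

```text
time_s: 2.58
ee_pos: [508.2, -232.2, 40.5]
ee_rot: [179.9, 0.0, 76.7]
force: [0.0, -0.4, 1.2]
gripper_width: 91.3
t 2.6 pos [ 508.2 -232.2   40.5] rot [179.9   0.   76.7] F [ 0.  -0.4  1.2] w 91.3 q [-26.  26. 105.  -0.  48. -12.]
delta tool mm [ 0.9 -1.4  2.5] rotvec [ 0.15  0.04 -0.21]
time_s: 3.2
ee_pos: [507.7, -231.0, 39.0]
ee_rot: [180.0, 0.0, 76.8]
force: [0.3, -1.0, 0.6]
gripper_width: 44.1
time_s: 3.82
ee_pos: [508.1, -231.1, 39.0]
ee_rot: [179.9, 0.0, 76.7]
force: [2.9, -0.2, -0.9]
gripper_width: 13.7
t 3.8 pos [ 508.1 -231.1   39. ] rot [179.9   0.   76.7] F [ 2.9 -0.2 -0.9] w 13.7 q [-26.  26. 105.   0.  48. -12.]
delta tool mm [-0.1 -1.1  1. ] rotvec [ 0.06  0.   -0.16]
```

Tab gripped (13.7 mm wide). I'll draw it back about 40 mm.

```bash
python3 -m creep '{"offset":[[-0.01,0,0],[-0.01,0,0],[-0.01,0,0],[-0.01,0,0],[0,0,0]],"rotation":[[0,0,0],[0,0,0],[0,0,0],[0,0,0],[0,0,0]]}'
python3 -m creep '{"offset":[[0,0,0],[0,0,0],[0,0,0],[0,0,0],[0,0,0]],"rotation":[[0,0,0],[0,0,0],[0,0,0],[0,0,0],[0,0,0]]}' 0.3
python3 -m creep '{"offset":[[0,0,-0.05],[0,0,-0.05],[0,0,-0.05],[0.01,0,-0.02],[0.05,0,0]],"rotation":[[0,0,0],[0,0,0],[0,0,0],[0,0,0],[0,0,0]]}' 0
python3 go.py 435.5 110.4 200
python3 - <<'E'
from h import *
save("s5.png",grab_frame("side"),(215,90,345,220),5);t=grab_frame("top");cv2.imwrite("pics/top5.png",t[:,:,::-1])
E
```

```text
time_s: 4.45
ee_pos: [498.4, -271.9, 39.0]
ee_rot: [179.9, 0.1, 76.7]
force: [3.4, -3.9, -3.9]
gripper_width: 14.4
time_s: 5.08
ee_pos: [498.4, -269.8, 39.1]
ee_rot: [-180.0, 0.0, 76.8]
force: [0.6, -0.9, -1.2]
gripper_width: 61.4
time_s: 5.7
ee_pos: [513.3, -213.1, 211.4]
ee_rot: [179.7, 0.1, 76.6]
force: [-0.0, -0.0, -0.1]
gripper_width: 91.0
t 5.7 pos [ 513.3 -213.1  211.4] rot [1.797e+02 1.000e-01 7.660e+01] F [-0.  -0.  -0.1] w 91.0 q [-24.  17.  93.  -0.  71. -10.]
delta tool mm [ 296.6 -151.    10.1] rotvec [ 0.3   0.1  -0.35]
```

View pics/s5.png

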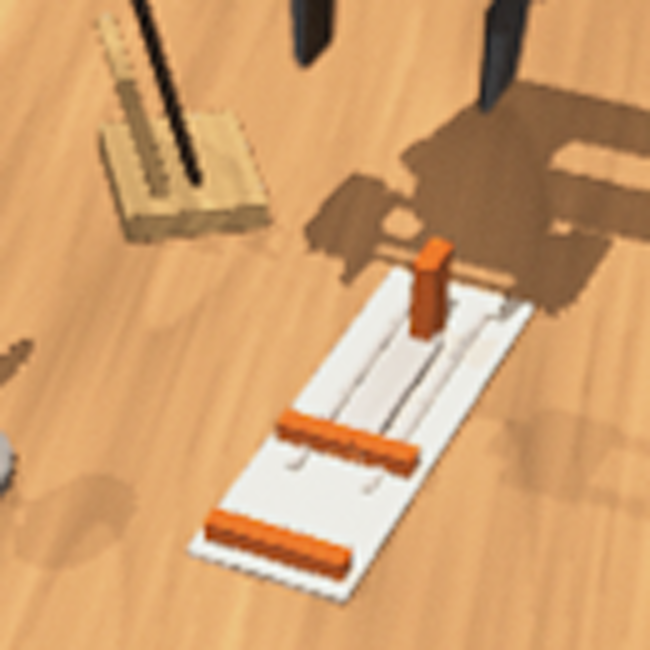

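Jaw is open: its bar is at crop (347,440), the fixed jaw at (277,545). Now to the first tumbler.

```bash
python3 -m creep '{"offset":[[0.05,-0.025,0],[0.05,-0.025,0],[0.05,-0.025,0],[0.05,-0.025,0],[0.05,-0.025,0]],"rotation":[[0,0,0],[0,0,0],[0,0,0],[0,0,0],[0,0,0]]}'
python3 -m creep '{"offset":[[0.045,-0.025,0.04],[0,0,0.02],[0,0,0],[0,0,0]],"rotation":[[0,0,0],[0,0,0],[0,0,0],[0,0,0]]}'
python3 go.py 435.5 110.4 44
python3 - <<'E'
from h import *
s=grab_frame("side");save("s6.png",s,(170,200,390,384),3.5);cv2.imwrite("pics/side6.png",s[:,:,::-1])
t=grab_frame("top");cv2.imwrite("pics/top6.png",t[:,:,::-1])
E
```

```text
time_s: 6.42
ee_pos: [447.2, 61.6, 209.0]
ee_rot: [180.0, 0.0, 76.7]
force: [0.0, 1.0, -0.1]
gripper_width: 91.6
time_s: 6.92
ee_pos: [435.1, 107.5, 151.4]
ee_rot: [179.9, -0.0, 76.7]
force: [0.2, 0.1, -0.2]
gripper_width: 91.3
t 6.9 pos [435.1 107.5 151.4] rot [179.9  -0.   76.7] F [ 0.2  0.1 -0.2] w 91.3 q [ 12.  10. 111.  -0.  59.  26.]
delta tool mm [  2.9  -0.5 107.4] rotvec [ 0.08 -0.01 -0.18]
```

View pics/s6.png

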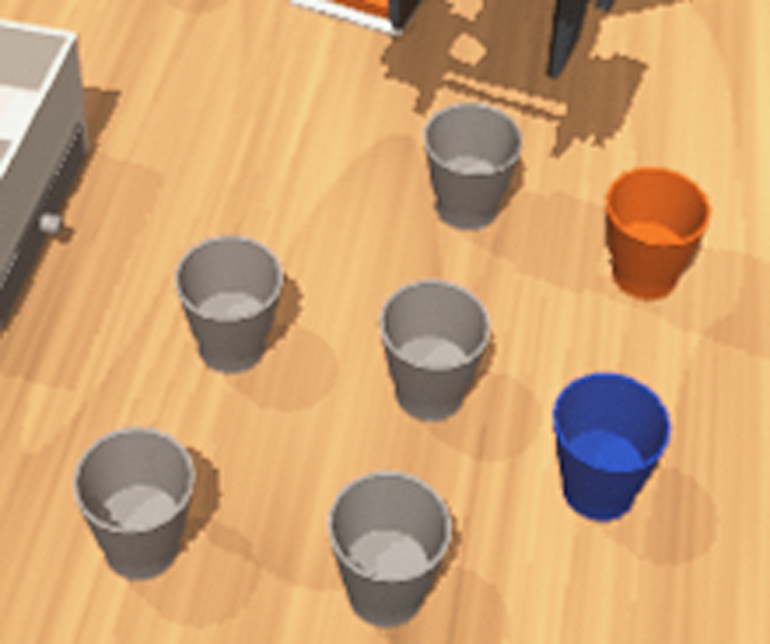

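View pics/top6.png

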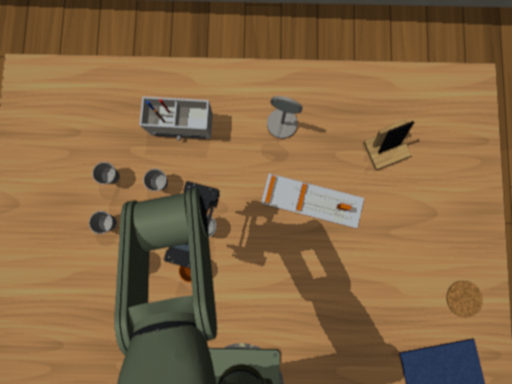

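Nothing moved, and no sixth tumbler shows. Descending onto the first.

```bash
python3 -m creep '{"offset":[[0.003,0,0.03],[0,0,0.03],[0,0,0.03],[0,0,0.017],[0,0,0]],"rotation":[[0,0,0],[0,0,0],[0,0,0],[0,0,0],[0,0,0]]}'
python3 -m creep '{"offset":[[0,0,0],[0,0,0]],"rotation":[[0,0,0],[0,0,0]]}'
python3 go.py 435.5 110.4 44
python3 - <<'E'
from h import *
s=grab_frame("side");save("s7.png",s,(250,180,390,284),5)
E
```

```text
time_s: 7.65
ee_pos: [434.9, 110.3, 43.3]
ee_rot: [-179.9, 0.0, 76.7]
force: [0.7, -0.5, -0.0]
gripper_width: 91.3
time_s: 7.9
ee_pos: [435.9, 110.9, 44.7]
ee_rot: [179.9, -0.1, 76.7]
force: [-0.5, 0.1, 0.5]
gripper_width: 91.1
t 7.9 pos [435.9 110.9  44.7] rot [ 1.799e+02 -1.000e-01  7.670e+01] F [-0.5  0.1  0.5] w 91.1 q [ 13.  18. 119.  -0.  43.  26.]
delta tool mm [-0.5 -0.3  0.7] rotvec [ 0.12 -0.05 -0.15]
```

View pics/s7.png

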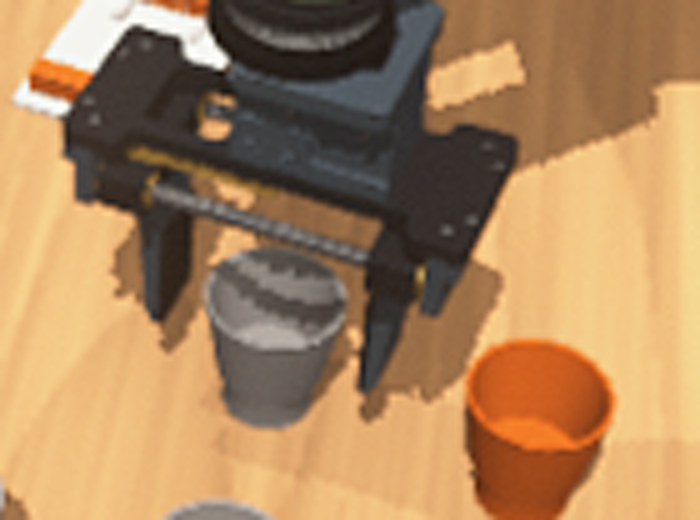

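```bash
python3 -m creep '{"offset":[[0,0,0],[0,0,0],[0,0,0],[0,0,0],[0,0,0]],"rotation":[[0,0,0],[0,0,0],[0,0,0],[0,0,0],[0,0,0]]}' 0.5 12
python3 -m creep '{"offset":[[0,0,-0.02],[0,0,-0.04],[0,0,-0.04],[0,0,0],[0,0,0]],"rotation":[[0,0,0],[0,0,0],[0,0,0],[0,0,0],[0,0,0]]}'
python3 go.py 538.4 -98.4 100
python3 - <<'E'
from h import *
s=grab_frame("side");save("s8.png",s,(250,150,390,284),5)
E
```

```text
time_s: 8.57
ee_pos: [435.3, 110.9, 43.7]
ee_rot: [180.0, -0.0, 76.8]
force: [0.6, -0.9, 0.9]
gripper_width: 63.0
time_s: 9.2
ee_pos: [433.9, 110.6, 142.6]
ee_rot: [-179.9, 0.1, 76.8]
force: [-0.8, 0.2, -1.2]
gripper_width: 62.8
t 9.2 pos [433.9 110.6 142.6] rot [-1.799e+02  1.000e-01  7.680e+01] F [-0.8  0.2 -1.2] w 62.8 q [ 13.  11. 112.  -0.  58.  26.]
delta tool mm [-179.5  149.7   42.5] rotvec [-0.13  0.07 -0.13]
```

View pics/s8.png

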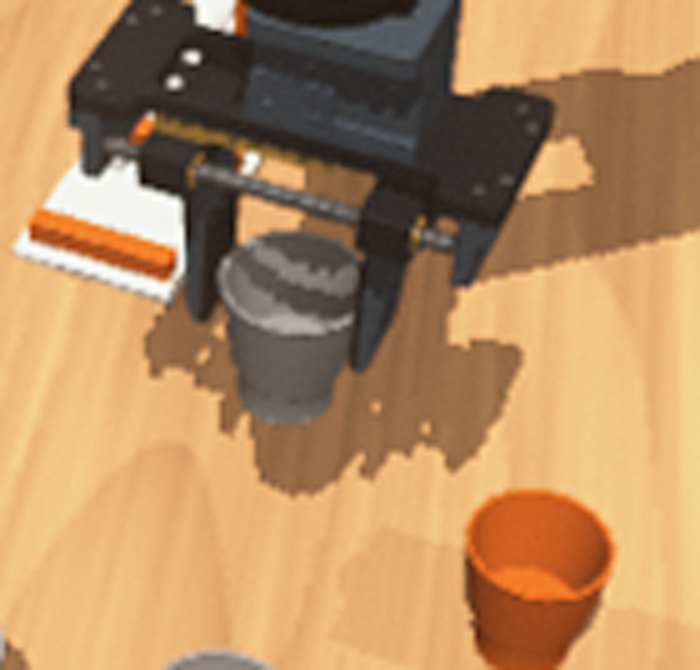

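```bash
python3 -m creep '{"offset":[[-0.03,0.025,0],[-0.04,0.033,0],[-0.045,0.035,0],[-0.04,0.033,0],[-0.0275,0.0237,0]],"rotation":[[0,0,0],[0,0,0],[0,0,0],[0,0,0],[0,0,0]]}'
python3 -m creep '{"offset":[[0,0,0.02],[0,0,0.02],[0,0,0],[0,0,0]],"rotation":[[0,0,0],[0,0,0],[0,0,0],[0,0,0]]}'
python3 go.py 537.7 -101.3 50
python3 - <<'E'
from h import *
s=grab_frame("side");save("s9.png",s,(215,90,345,220),5)
E
```

```text
time_s: 9.88
ee_pos: [538.6, -103.1, 141.5]
ee_rot: [-179.8, 0.0, 76.7]
force: [0.0, 0.7, -1.0]
gripper_width: 63.0
time_s: 10.38
ee_pos: [538.9, -101.0, 103.4]
ee_rot: [-180.0, 0.0, 76.8]
force: [0.7, -0.5, -2.0]
gripper_width: 63.1
t 10.4 pos [ 538.9 -101.   103.4] rot [-180.     0.    76.8] F [ 0.7 -0.5 -2. ] w 63.1 q [-12.  21. 102.  -0.  56.   1.]
delta tool mm [-0.6 -1.  53.4] rotvec [-0.05  0.01 -0.12]
```

View pics/s9.png

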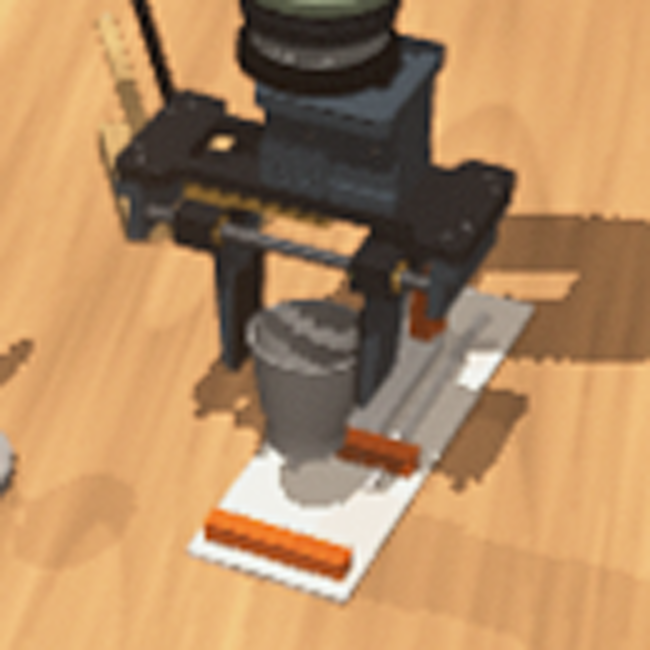

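```bash
python3 -m creep '{"offset":[[0,0,0.02],[0,0,0.02],[0,0,0.01],[0,0,0],[0,0,0]],"rotation":[[0,0,0],[0,0,0],[0,0,0],[0,0,0],[0,0,0]]}'
python3 go.py 538.4 -101.3 50
python3 - <<'E'
from h import *
s=grab_frame("side");save("s10.png",s,(215,90,345,220),5)
E
```

```text
time_s: 11.05
ee_pos: [539.7, -101.2, 54.5]
ee_rot: [179.9, 0.0, 76.8]
force: [0.1, -0.2, -1.4]
gripper_width: 63.0
t 11.1 pos [ 539.7 -101.2   54.5] rot [179.9   0.   76.8] F [ 0.1 -0.2 -1.4] w 63.0 q [-12.  25. 106.  -0.  50.   1.]
delta tool mm [-0.4 -1.3  4.5] rotvec [ 0.11  0.   -0.13]
```

View pics/s10.png

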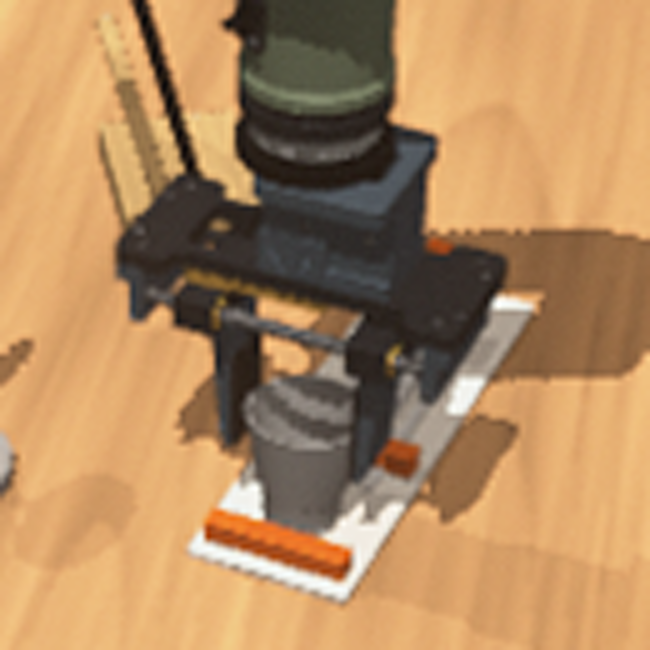

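```bash
python3 -m creep '{"offset":[[0,0,0.002],[0,0,0.001],[0,0,0.001],[0,0,0],[0,0,0]],"rotation":[[0,0,0],[0,0,0],[0,0,0],[0,0,0],[0,0,0]]}'
python3 -m creep '{"offset":[[0,0,0],[0,0,0],[0,0,0]],"rotation":[[0,0,0],[0,0,0],[0,0,0]]}' 0.1
python3 -m creep '{"offset":[[0,0,-0.02],[0,0,-0.05],[0,0,-0.06],[0,0,-0.02],[0.04,0,0]],"rotation":[[0,0,0],[0,0,0],[0,0,0],[0,0,0],[0,0,0]]}' 0
python3 go.py 435.5 259 200
python3 - <<'E'
from cups import *
s=grab_frame("side");save("s11.png",s,(215,90,345,220),5); t=grab_frame("top")
cv2.imwrite("pics/top11.png",t[:,:,::-1]); report(t,s)
E
```

```text
time_s: 11.72
ee_pos: [539.2, -101.0, 50.1]
ee_rot: [180.0, -0.0, 76.8]
force: [-0.2, 0.8, 4.3]
gripper_width: 63.1
time_s: 12.1
ee_pos: [538.8, -101.2, 49.4]
ee_rot: [-180.0, 0.0, 76.8]
force: [1.3, -0.0, -0.7]
gripper_width: 82.1
time_s: 12.72
ee_pos: [549.3, -63.7, 202.1]
ee_rot: [179.7, 0.0, 76.6]
force: [0.4, 0.7, 0.5]
gripper_width: 91.1
t 12.7 pos [549.3 -63.7 202.1] rot [179.7   0.   76.6] F [0.4 0.7 0.5] w 91.1 q [-8. 17. 94. -0. 69.  6.]
delta tool mm [ 287.4 -185.7    1. ] rotvec [ 0.31  0.03 -0.34]
top rim px [149.7 224.5] world [437.7 256.2]  width/2 10.82 (r 11.83)  side [435.1 260. ] w 31.0
top rim px [101.1 221.9] world [441.6 388.1]  width/2 11.02 (r 11.82)  side [438.3 391.6] w 35.2
top rim px [155.3 180. ] world [559.2 247.8]  width/2 10.92 (r 11.66)  side [556.8 253.7] w 30.8
top rim px [104.4 172.9] world [576.  388.8]  width/2 10.69 (r 11.63)  side [573.3 393.1] w 34.5
```

View pics/s11.png

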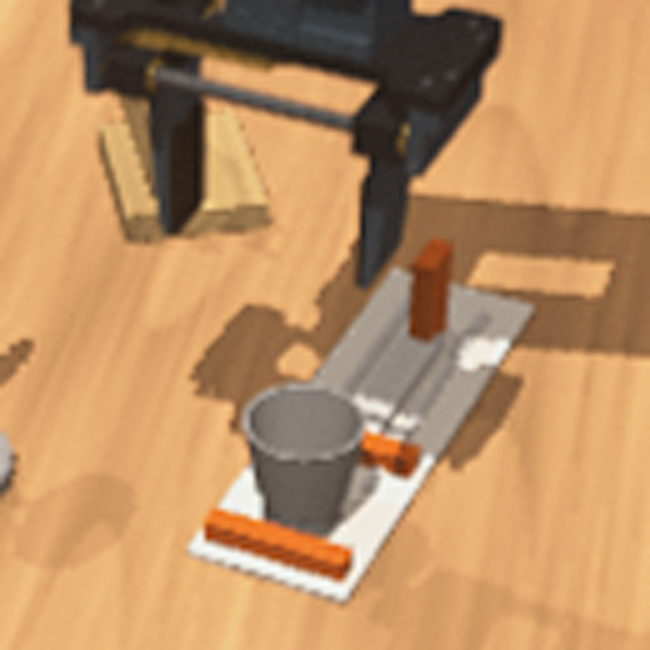

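View pics/top11.png

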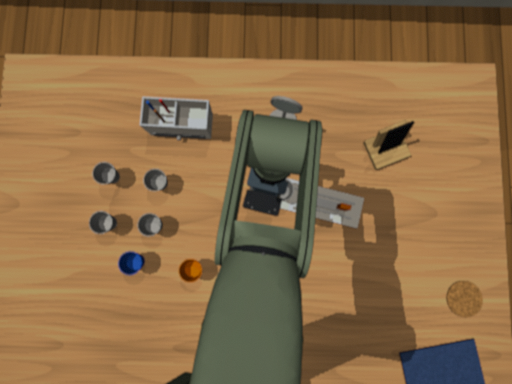

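First tumbler stands on the tray between the jaws, with its rim at crop (303,425). Second tumbler next.

```bash
python3 -m creep '{"offset":[[0.045,-0.03,0],[0.055,-0.035,0],[0.055,-0.035,0],[0.055,-0.035,0],[0.045,-0.03,0]],"rotation":[[0,0,0],[0,0,0],[0,0,0],[0,0,0],[0,0,0]]}'
python3 -m creep '{"offset":[[0.032,-0.02,0.03],[0,0,0.04],[0,0,0],[0,0,0]],"rotation":[[0,0,0],[0,0,0],[0,0,0],[0,0,0]]}'
python3 go.py 436.4 259.4 44
python3 - <<'E'
from cups import *
s=grab_frame("side");t=grab_frame("top")
report(t,s); save("s12.png",s,(170,180,390,350),3.5)
E
```

```text
time_s: 13.45
ee_pos: [447.6, 217.5, 199.4]
ee_rot: [180.0, 0.0, 76.8]
force: [0.9, 0.4, -0.0]
gripper_width: 91.3
time_s: 13.95
ee_pos: [437.3, 251.8, 130.6]
ee_rot: [179.9, -0.0, 76.7]
force: [-0.1, -0.1, -0.0]
gripper_width: 91.4
t 13.9 pos [437.3 251.8 130.6] rot [179.9  -0.   76.7] F [-0.1 -0.1 -0. ] w 91.4 q [ 29.  16. 106.  -0.  58.  42.]
delta tool mm [ 7.1 -2.8 86.6] rotvec [ 0.07 -0.04 -0.17]
top rim px [149.4 224. ] world [438.9 257.1]  width/2 11.65 (r 11.83)  side [435.4 259. ] w 31.2
top rim px [104.4 173. ] world [575.7 388.8]  width/2 10.75 (r 11.63)  side [573.3 393.3] w 34.8
```

View pics/s12.png

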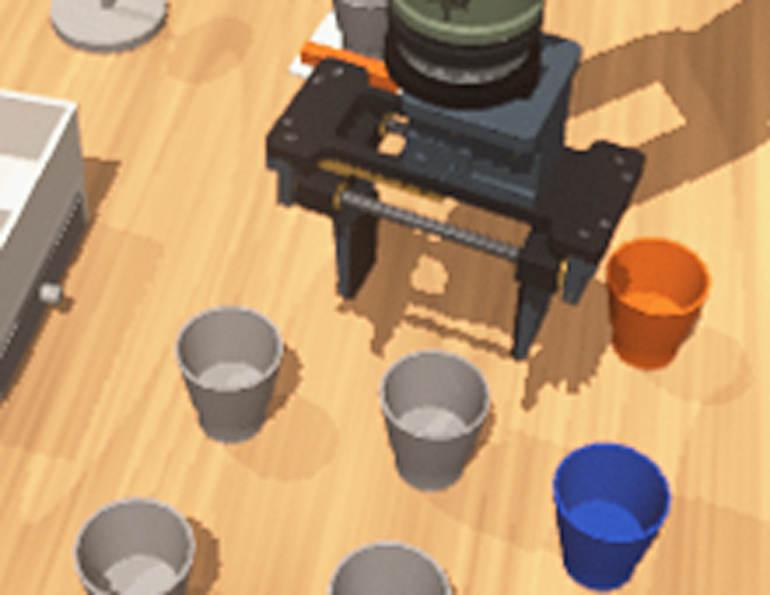

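Scene unchanged, gripper above the second tumbler. Shift, descend and grip.

```bash
python3 -m creep '{"offset":[[0.007,-0.0028,0],[0,0,0.03],[0,0,0.03],[0,0,0.026],[0,0,0]],"rotation":[[0,0,0],[0,0,0],[0,0,0],[0,0,0],[0,0,0]]}'
python3 go.py 436.4 259.4 44
python3 -m creep '{"offset":[[0,0,0],[0,0,0],[0,0,0],[0,0,0],[0,0,0]],"rotation":[[0,0,0],[0,0,0],[0,0,0],[0,0,0],[0,0,0]]}' 0.5 12
python3 go.py 436.4 259.4 44
python3 -m creep '{"offset":[[0,0,-0.03],[0,0,-0.05],[0,0,-0.04],[0,0,0],[0,0,0]],"rotation":[[0,0,0],[0,0,0],[0,0,0],[0,0,0],[0,0,0]]}'
python3 go.py 539 -101 140
python3 - <<'E'
from h import *
s=grab_frame("side");save("s13.png",s,(170,150,390,320),3.5)
E
```

```text
time_s: 14.68
ee_pos: [434.4, 259.1, 42.7]
ee_rot: [-179.9, 0.1, 76.8]
force: [0.4, -0.5, 0.8]
gripper_width: 91.4
t 14.7 pos [434.4 259.1  42.7] rot [-1.799e+02  1.000e-01  7.680e+01] F [ 0.4 -0.5  0.8] w 91.4 q [ 30.  22. 112.   0.  46.  43.]
delta tool mm [ 0.8  1.9 -1.3] rotvec [-0.13  0.12 -0.14]
time_s: 15.3
ee_pos: [436.0, 259.7, 44.4]
ee_rot: [179.9, -0.1, 76.8]
force: [0.3, -0.5, 4.6]
gripper_width: 61.7
t 15.3 pos [436.  259.7  44.4] rot [ 1.799e+02 -1.000e-01  7.680e+01] F [ 0.3 -0.5  4.6] w 61.7 q [ 29.  22. 112.  -0.  46.  43.]
delta tool mm [-0.2  0.4  0.4] rotvec [ 0.09 -0.07 -0.14]
time_s: 15.92
ee_pos: [434.1, 258.8, 162.2]
ee_rot: [-179.9, 0.1, 76.8]
force: [-0.6, -1.1, -1.6]
gripper_width: 61.6
t 15.9 pos [434.1 258.8 162.2] rot [-1.799e+02  1.000e-01  7.680e+01] F [-0.6 -1.1 -1.6] w 61.6 q [ 29.  15. 103.  -0.  63.  43.]
delta tool mm [-326.2  184.5   22.5] rotvec [-0.13  0.12 -0.13]
```

View pics/s13.png

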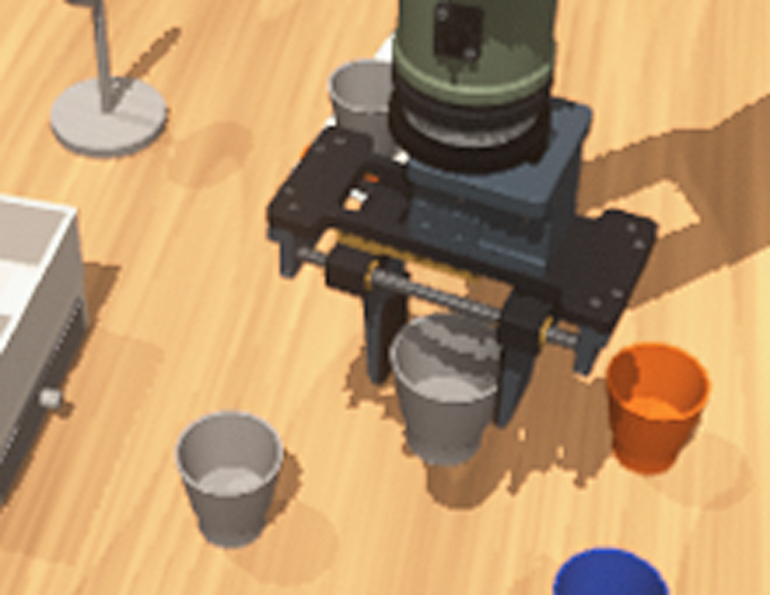

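```bash
python3 -m creep '{"offset":[[-0.035,0.02,0],[-0.05,0.028,0],[-0.055,0.031,0],[-0.055,0.031,0],[-0.055,0.031,0]],"rotation":[[0,0,0],[0,0,0],[0,0,0],[0,0,0],[0,0,0]]}'
python3 -m creep '{"offset":[[-0.045,0.026,0],[-0.031,0.0175,0],[0,0,0],[0,0,0]],"rotation":[[0,0,0],[0,0,0],[0,0,0],[0,0,0]]}'
python3 go.py 539 -101 100
python3 - <<'E'
from h import *
s=grab_frame("side");save("s14.png",s,(215,90,345,220),5)
E
```

```text
time_s: 16.6
ee_pos: [514.0, -16.3, 161.7]
ee_rot: [-179.8, 0.0, 76.8]
force: [1.2, 0.5, -0.8]
gripper_width: 61.6
time_s: 17.1
ee_pos: [538.6, -97.7, 162.1]
ee_rot: [-179.8, -0.0, 76.8]
force: [-0.1, 1.4, -1.3]
gripper_width: 61.2
t 17.1 pos [538.6 -97.7 162.1] rot [-179.8   -0.    76.8] F [-0.1  1.4 -1.3] w 61.2 q [-12.  18.  98.   0.  64.   2.]
delta tool mm [-3.1  1.4 62.1] rotvec [-0.21 -0.02 -0.15]
```

View pics/s14.png

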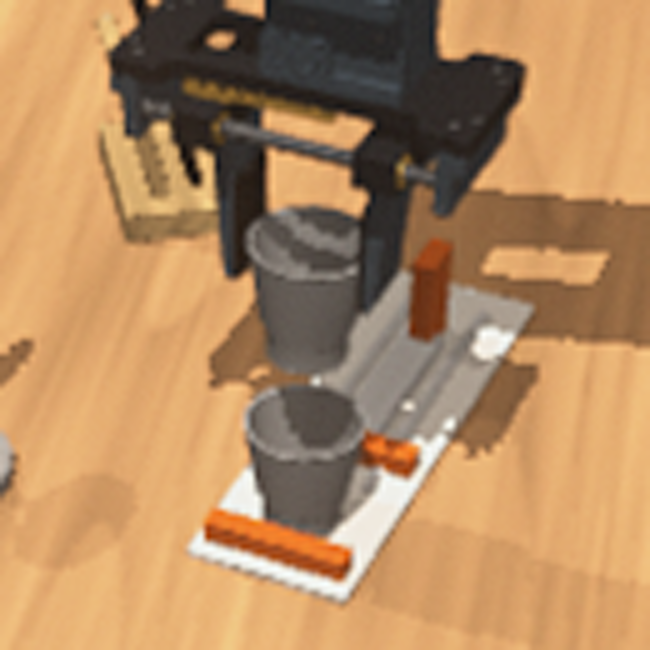

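```bash
python3 -m creep '{"offset":[[-0.003,0.001,0.015],[0,0,0.015],[0,0,0.012],[0,0,0],[0,0,0]],"rotation":[[0,0,0],[0,0,0],[0,0,0],[0,0,0],[0,0,0]]}'
python3 go.py 539 -101 74
python3 - <<'E'
from h import *
s=grab_frame("side");save("s15.png",s,(215,90,345,220),5)
E
```

```text
time_s: 17.77
ee_pos: [540.3, -101.5, 121.8]
ee_rot: [180.0, 0.0, 76.8]
force: [0.8, 0.1, -0.7]
gripper_width: 61.2
t 17.8 pos [ 540.3 -101.5  121.8] rot [180.    0.   76.8] F [ 0.8  0.1 -0.7] w 61.2 q [-12.  20. 101.  -0.  59.   1.]
delta tool mm [ 0.2 -1.4 47.8] rotvec [ 0.03  0.   -0.13]
```

View pics/s15.png

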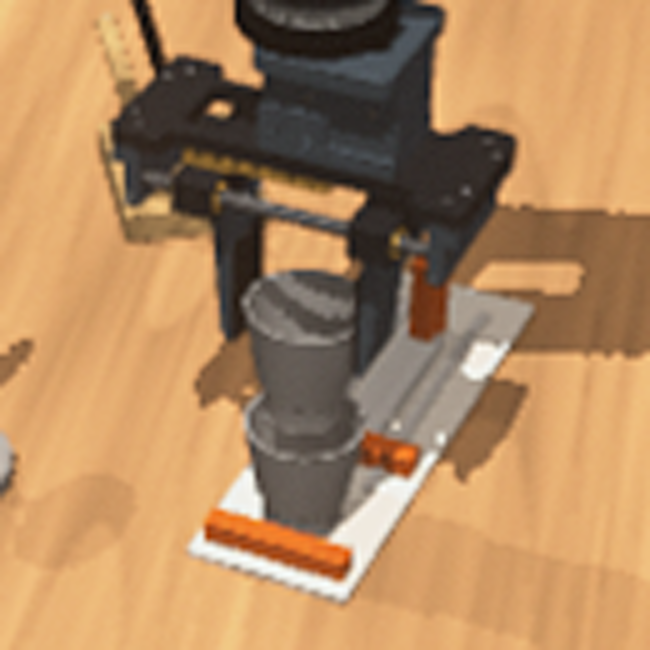

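```bash
python3 -m creep '{"offset":[[0,-0.001,0.01],[0,0,0.01],[0,0,0.01],[0,0,0],[0,0,0]],"rotation":[[0,0,0],[0,0,0],[0,0,0],[0,0,0],[0,0,0]]}'
python3 -m creep '{"offset":[[0,0,0.005],[0,0,0.004],[0,0,0.002],[0,0,0],[0,0,0]],"rotation":[[0,0,0],[0,0,0],[0,0,0],[0,0,0],[0,0,0]]}'
python3 go.py 539 -101 74
```

```text
time_s: 18.45
ee_pos: [539.2, -101.3, 91.7]
ee_rot: [180.0, 0.0, 76.8]
force: [0.3, 0.7, -0.0]
gripper_width: 61.5
time_s: 19.08
ee_pos: [539.1, -101.3, 80.8]
ee_rot: [180.0, 0.0, 76.8]
force: [-0.6, -0.3, -1.9]
gripper_width: 61.5
t 19.1 pos [ 539.1 -101.3   80.8] rot [180.    0.   76.8] F [-0.6 -0.3 -1.9] w 61.5 q [-12.  23. 104.  -0.  53.   1.]
delta tool mm [ 0.2 -0.2  6.8] rotvec [ 0.01  0.   -0.13]
```

```bash
python3 -m creep '{"offset":[[0,0,0.003],[0,0,0.002],[0,0,0],[0,0,0]],"rotation":[[0,0,0],[0,0,0],[0,0,0],[0,0,0]]}'
python3 -m creep '{"offset":[[0,0,0.0015],[0,0,0],[0,0,0]],"rotation":[[0,0,0],[0,0,0],[0,0,0]]}'
python3 go.py 539 -101 74
```

```text
time_s: 19.58
ee_pos: [539.0, -101.2, 75.6]
ee_rot: [-180.0, 0.0, 76.8]
force: [0.5, 1.1, -1.5]
gripper_width: 61.9
time_s: 19.95
ee_pos: [539.3, -101.2, 74.6]
ee_rot: [180.0, -0.0, 76.8]
force: [-0.5, 1.2, 4.8]
gripper_width: 61.2
t 19.9 pos [ 539.3 -101.2   74.6] rot [180.   -0.   76.8] F [-0.5  1.2  4.8] w 61.2 q [-12.  23. 104.   0.  52.   1.]
delta tool mm [ 0.1 -0.3  0.6] rotvec [ 0.05 -0.01 -0.14]
```

Contact at the expected height (+24 mm). Release and look.

```bash
python3 -m creep '{"offset":[[0,0,0],[0,0,0],[0,0,0]],"rotation":[[0,0,0],[0,0,0],[0,0,0]]}' 0.1
python3 -m creep '{"offset":[[0,0,-0.02],[0,0,-0.04],[0,0,-0.05],[0,0,-0.03],[0.045,-0.02,0]],"rotation":[[0,0,0],[0,0,0],[0,0,0],[0,0,0],[0,0,0]]}' 0
python3 go.py 558 251 200
python3 - <<'E'
from cups import *
s=grab_frame("side");save("s16.png",s,(215,90,345,220),5); t=grab_frame("top")
report(t,s)
E
```

```text
time_s: 20.32
ee_pos: [538.9, -101.4, 73.9]
ee_rot: [-180.0, 0.0, 76.8]
force: [-1.0, 0.8, -1.1]
gripper_width: 82.0
time_s: 20.95
ee_pos: [532.1, -54.6, 216.9]
ee_rot: [179.6, 0.0, 76.5]
force: [0.6, 0.8, -1.3]
gripper_width: 91.1
t 20.9 pos [532.1 -54.6 216.9] rot [179.6   0.   76.5] F [ 0.6  0.8 -1.3] w 91.1 q [-7. 14. 95. -0. 70.  6.]
delta tool mm [303.2 -46.2  16.6] rotvec [ 0.41  0.   -0.38]
top rim px [101.2 222. ] world [441.6 388. ]  width/2 10.91 (r 11.83)  side [438.3 391.6] w 35.2
top rim px [155.3 179.9] world [559.5 247.8]  width/2 10.91 (r 11.66)  side [556.5 254.3] w 30.7
top rim px [104.5 172.9] world [576.  388.6]  width/2 10.72 (r 11.64)  side [573.3 393.1] w 34.5
```

View pics/s16.png

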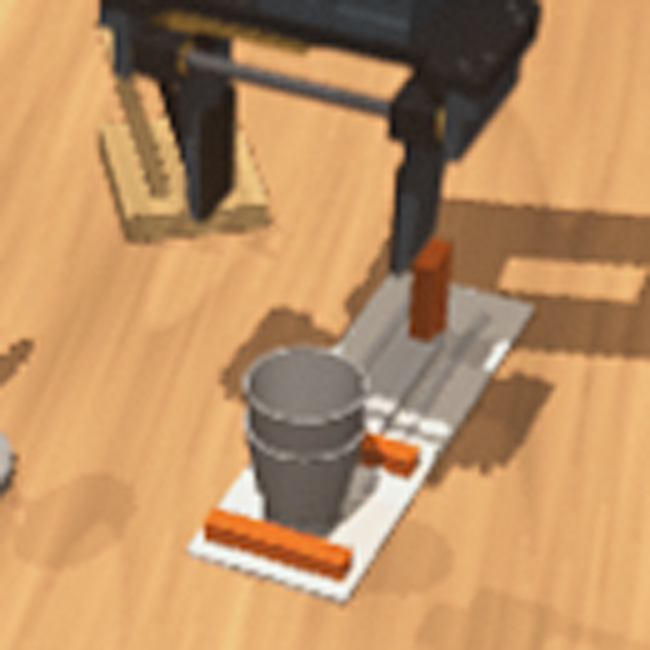

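Second tumbler nested straight (rims at crop (305,385) and (305,428)). Third tumbler.

```bash
python3 -m creep '{"offset":[[0.045,-0.007,0],[0.055,-0.008,0],[0.055,-0.008,0],[0.055,-0.008,0],[0.055,-0.008,0]],"rotation":[[0,0,0],[0,0,0],[0,0,0],[0,0,0],[0,0,0]]}'
python3 -m creep '{"offset":[[0.038,-0.006,0.03],[0,0,0.03],[0,0,0.02],[0,0,0],[0,0,0]],"rotation":[[0,0,0],[0,0,0],[0,0,0],[0,0,0],[0,0,0]]}'
python3 go.py 558.7 251.3 44
python3 - <<'E'
from cups import *
s=grab_frame("side");t=grab_frame("top")
report(t,s); save("s17.png",s,(170,180,390,350),3.5)
E
```

```text
time_s: 21.68
ee_pos: [552.8, 215.2, 213.7]
ee_rot: [180.0, 0.1, 76.8]
force: [0.8, 0.2, 0.1]
gripper_width: 91.1
time_s: 22.3
ee_pos: [556.1, 252.2, 134.8]
ee_rot: [179.9, -0.0, 76.8]
force: [0.5, -0.4, -0.0]
gripper_width: 91.3
t 22.3 pos [556.1 252.2 134.8] rot [179.9  -0.   76.8] F [ 0.5 -0.4 -0. ] w 91.3 q [23. 25. 92. -0. 64. 37.]
delta tool mm [-0.4  2.6 90.8] rotvec [ 0.07 -0.03 -0.15]
top rim px [237.1 373.2] world [61.1  9.4]  width/2 17.39 (r 12.42)
top rim px [154.1 179.5] world [560.6 251.3]  width/2 11.08 (r 11.66)  side [557.  253.3] w 30.7
```

View pics/s17.png

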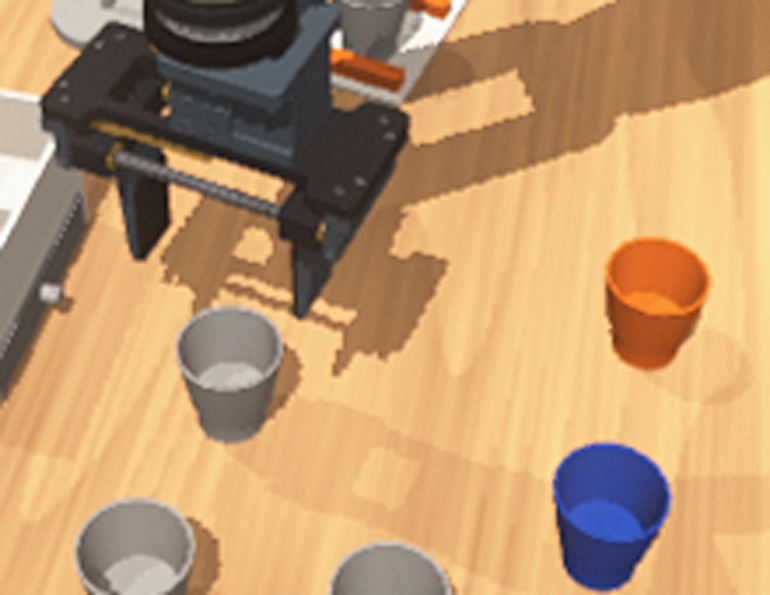

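```bash
python3 -m creep '{"offset":[[0,0.0026,0.01],[0,0,0.03],[0,0,0.03],[0,0,0.02],[0,0,0]],"rotation":[[0,0,0],[0,0,0],[0,0,0],[0,0,0],[0,0,0]]}'
python3 go.py 558.7 251.3 44
python3 -m creep '{"offset":[[0,0,0],[0,0,0],[0,0,0],[0,0,0],[0,0,0]],"rotation":[[0,0,0],[0,0,0],[0,0,0],[0,0,0],[0,0,0]]}' 0.5 12
python3 go.py 558.7 251.3 44
python3 -m creep '{"offset":[[0,0,-0.03],[0,0,-0.05],[0,0,-0.05],[0,0,-0.02],[0,0,0]],"rotation":[[0,0,0],[0,0,0],[0,0,0],[0,0,0],[0,0,0]]}'
python3 go.py 539 -101 140
python3 - <<'E'
from h import *
s=grab_frame("side");save("s18.png",s,(170,150,390,320),3.5)
E
```

```text
time_s: 23.02
ee_pos: [556.9, 251.1, 42.4]
ee_rot: [-179.8, 0.1, 76.8]
force: [-0.5, -0.1, -0.7]
gripper_width: 91.3
t 23.0 pos [556.9 251.1  42.4] rot [-1.798e+02  1.000e-01  7.680e+01] F [-0.5 -0.1 -0.7] w 91.3 q [23. 30. 97. -0. 53. 36.]
delta tool mm [ 0.6  1.7 -1.6] rotvec [-0.17  0.13 -0.14]
time_s: 23.65
ee_pos: [558.8, 252.0, 45.0]
ee_rot: [179.9, -0.1, 76.8]
force: [1.6, -0.8, 3.7]
gripper_width: 62.9
t 23.6 pos [558.8 252.   45. ] rot [ 1.799e+02 -1.000e-01  7.680e+01] F [ 1.6 -0.8  3.7] w 62.9 q [23. 30. 97. -0. 53. 36.]
delta tool mm [-0.7  0.1  1. ] rotvec [ 0.11 -0.06 -0.13]
time_s: 24.28
ee_pos: [558.3, 252.1, 195.4]
ee_rot: [179.9, -0.1, 76.8]
force: [-0.3, -0.3, -2.1]
gripper_width: 63.1
t 24.3 pos [558.3 252.1 195.4] rot [ 1.799e+02 -1.000e-01  7.680e+01] F [-0.3 -0.3 -2.1] w 63.1 q [23. 22. 86.  0. 71. 36.]
delta tool mm [-348.2   61.9   55. ] rotvec [ 0.11 -0.09 -0.13]
```

View pics/s18.png

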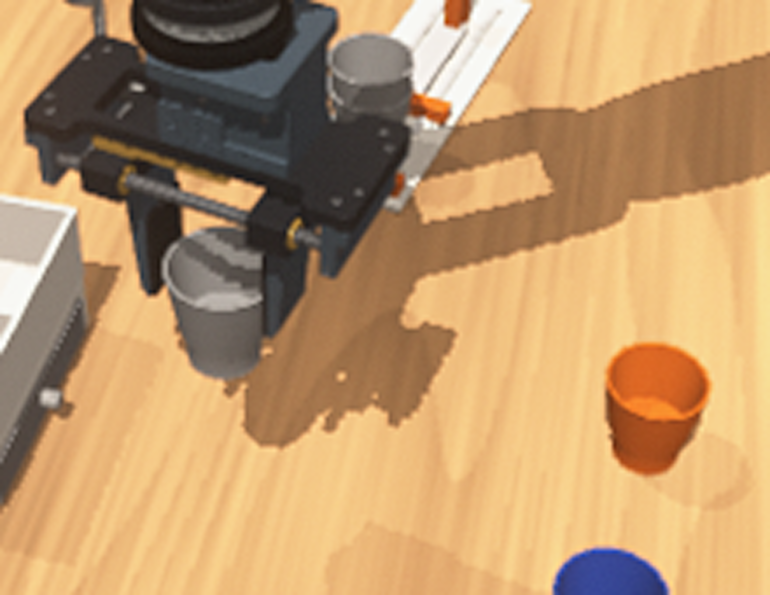

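```bash
python3 -m creep '{"offset":[[-0.03,0.005,0],[-0.045,0.008,0],[-0.055,0.01,0],[-0.055,0.01,0],[-0.055,0.01,0]],"rotation":[[0,0,0],[0,0,0],[0,0,0],[0,0,0],[0,0,0]]}'
python3 -m creep '{"offset":[[-0.05,0.009,0],[-0.038,0.007,0],[-0.02,0.003,0.02],[0,0,0.01],[0,0,0]],"rotation":[[0,0,0],[0,0,0],[0,0,0],[0,0,0],[0,0,0]]}'
python3 go.py 539 -101 98
python3 - <<'E'
from h import *
s=grab_frame("side");save("s19.png",s,(215,90,345,220),5)
E
```

```text
time_s: 24.95
ee_pos: [543.2, 6.7, 191.8]
ee_rot: [-179.8, 0.1, 76.8]
force: [0.5, 0.0, -1.1]
gripper_width: 63.1
time_s: 25.58
ee_pos: [537.5, -100.1, 162.2]
ee_rot: [-179.7, -0.0, 76.8]
force: [0.2, 0.8, -1.4]
gripper_width: 62.9
t 25.6 pos [ 537.5 -100.1  162.2] rot [-179.7   -0.    76.8] F [ 0.2  0.8 -1.4] w 62.9 q [-12.  18.  98.   0.  64.   1.]
delta tool mm [-0.5  2.  64.2] rotvec [-0.26 -0.03 -0.12]
```

View pics/s19.png

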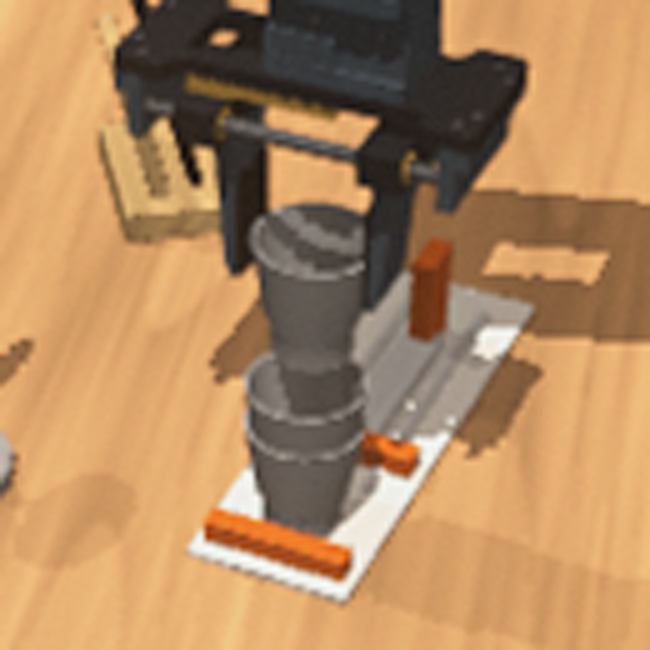

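```bash
python3 -m creep '{"offset":[[0,0.002,0.01],[0,0,0.01],[0,0,0.01],[0,0,0],[0,0,0]],"rotation":[[0,0,0],[0,0,0],[0,0,0],[0,0,0],[0,0,0]]}'
python3 go.py 539 -101 98
python3 - <<'E'
from h import *
s=grab_frame("side");save("s20.png",s,(215,90,345,220),5)
E
```

```text
time_s: 26.25
ee_pos: [540.7, -101.7, 134.3]
ee_rot: [180.0, 0.0, 76.8]
force: [-0.3, 0.4, -1.6]
gripper_width: 62.8
t 26.2 pos [ 540.7 -101.7  134.3] rot [180.    0.   76.8] F [-0.3  0.4 -1.6] w 62.8 q [-12.  20. 100.  -0.  60.   1.]
delta tool mm [ 0.2 -1.9 36.3] rotvec [ 0.02  0.   -0.14]
```

View pics/s20.png

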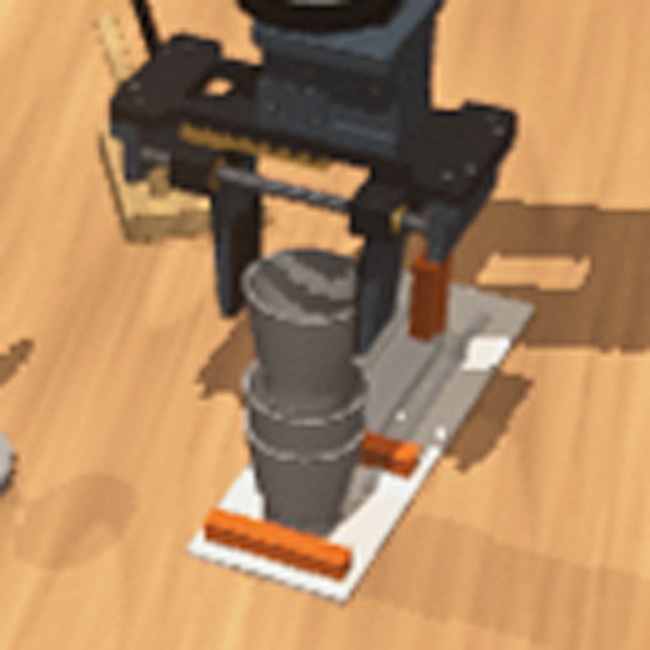

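Foot is entering the mouth, aligned at column 307. Continuing down.

```bash
python3 -m creep '{"offset":[[0,-0.001,0.008],[0,0,0.008],[0,0,0.008],[0,0,0.004],[0,0,0]],"rotation":[[0,0,0],[0,0,0],[0,0,0],[0,0,0],[0,0,0]]}'
python3 -m creep '{"offset":[[0,0,0.003],[0,0,0.002],[0,0,0],[0,0,0]],"rotation":[[0,0,0],[0,0,0],[0,0,0],[0,0,0]]}'
python3 go.py 539 -101 98
```

```text
time_s: 26.92
ee_pos: [539.5, -101.3, 105.8]
ee_rot: [-180.0, 0.0, 76.8]
force: [0.2, 0.0, -1.0]
gripper_width: 63.1
time_s: 27.42
ee_pos: [539.6, -101.4, 101.3]
ee_rot: [180.0, 0.0, 76.8]
force: [-0.6, 1.3, -0.6]
gripper_width: 63.5
t 27.4 pos [ 539.6 -101.4  101.3] rot [180.    0.   76.8] F [-0.6  1.3 -0.6] w 63.5 q [-12.  22. 102.  -0.  56.   1.]
delta tool mm [ 0.2 -0.7  3.3] rotvec [ 0.01  0.   -0.14]
```

```bash
python3 -m creep '{"offset":[[0,0,0.002],[0,0,0.001],[0,0,0],[0,0,0]],"rotation":[[0,0,0],[0,0,0],[0,0,0],[0,0,0]]}'
python3 -m creep '{"offset":[[0,0,0],[0,0,0],[0,0,0]],"rotation":[[0,0,0],[0,0,0],[0,0,0]]}' 0.1
python3 -m creep '{"offset":[[0,0,-0.02],[0,0,-0.04],[0,0,-0.05],[0,0,-0.02],[0.045,-0.02,0]],"rotation":[[0,0,0],[0,0,0],[0,0,0],[0,0,0],[0,0,0]]}' 0
python3 go.py 440 391 200
python3 - <<'E'
from cups import *
s=grab_frame("side");save("s21.png",s,(215,90,345,220),5); t=grab_frame("top")
report(t,s)
E
```

```text
time_s: 27.92
ee_pos: [539.9, -101.2, 99.1]
ee_rot: [179.9, -0.0, 76.8]
force: [-0.5, 1.6, 4.5]
gripper_width: 63.2
time_s: 28.3
ee_pos: [539.6, -101.5, 98.0]
ee_rot: [-180.0, 0.0, 76.8]
force: [0.1, -0.3, 0.4]
gripper_width: 81.9
time_s: 28.92
ee_pos: [532.2, -54.6, 230.1]
ee_rot: [179.7, 0.0, 76.5]
force: [0.9, 0.4, 0.2]
gripper_width: 91.2
t 28.9 pos [532.2 -54.6 230.1] rot [179.7   0.   76.5] F [0.9 0.4 0.2] w 91.2 q [-7. 14. 93. -0. 72.  6.]
delta tool mm [ 411.9 -193.7   28.9] rotvec [ 0.31  0.01 -0.38]
top rim px [101.1 222. ] world [441.5 388.1]  width/2 10.94 (r 11.82)  side [438.3 391.5] w 35.2
top rim px [104.4 172.9] world [576.  388.9]  width/2 10.64 (r 11.63)  side [573.6 392.6] w 34.7
```

View pics/s21.png

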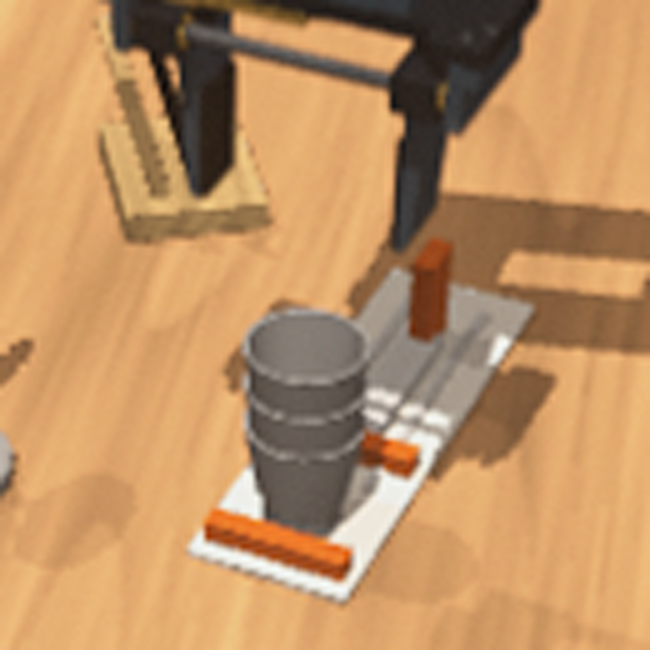

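Three nested straight. Fourth tumbler, at (440, 391).

```bash
python3 -m creep '{"offset":[[0.04,-0.019,0],[0.055,-0.026,0],[0.055,-0.026,0],[0.055,-0.026,0],[0.055,-0.026,0]],"rotation":[[0,0,0],[0,0,0],[0,0,0],[0,0,0],[0,0,0]]}'
python3 -m creep '{"offset":[[0.055,-0.026,0],[0.055,-0.026,0.03],[0.042,-0.0187,0.03],[0,0,0.03],[0,0,0]],"rotation":[[0,0,0],[0,0,0],[0,0,0],[0,0,0],[0,0,0]]}'
python3 go.py 440 391.1 44
python3 - <<'E'
from cups import *
s=grab_frame("side");t=grab_frame("top")
report(t,s); save("s22.png",s,(170,200,390,384),3.5)
E
```

```text
time_s: 29.65
ee_pos: [470.0, 229.6, 228.0]
ee_rot: [180.0, 0.0, 76.8]
force: [0.4, -0.4, 0.1]
gripper_width: 91.3
time_s: 30.28
ee_pos: [435.8, 386.6, 137.7]
ee_rot: [-179.8, 0.3, 76.8]
force: [0.5, -0.5, 0.5]
gripper_width: 91.4
t 30.3 pos [435.8 386.6 137.7] rot [-179.8    0.3   76.8] F [ 0.5 -0.5  0.5] w 91.4 q [40. 22. 95. -0. 63. 54.]
delta tool mm [ 5.8  3.3 93.6] rotvec [-0.2   0.33 -0.08]
top rim px [ 64.9 249.5] world [366.1 480. ]  width/2 13.74 (r 11.94)
top rim px [101.2 221.8] world [441.9 388.1]  width/2 10.78 (r 11.82)  side [438.4 391.8] w 35.3
top rim px [ 68.3 193.8] world [516.3 483.4]  width/2 12.95 (r 11.69)
top rim px [104.5 173. ] world [575.8 388.6]  width/2 10.68 (r 11.63)  side [573.5 393. ] w 35.0
```

View pics/s22.png

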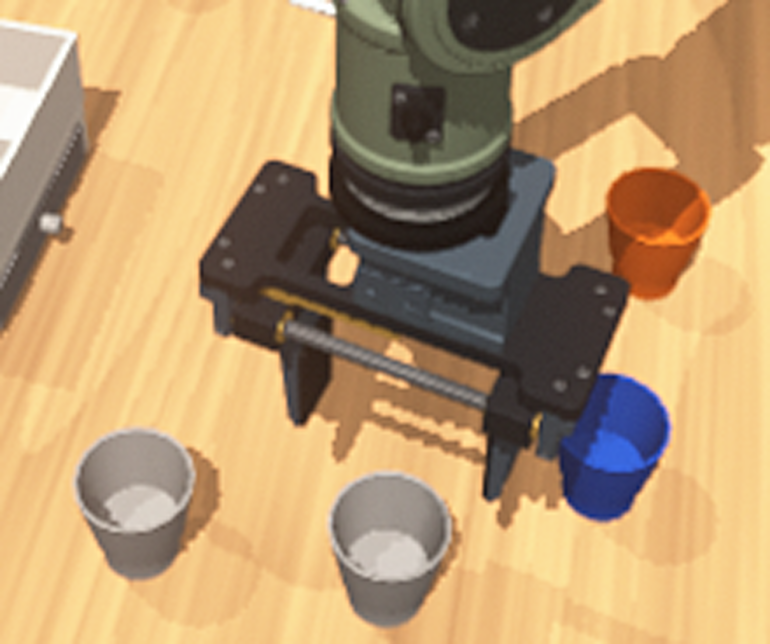

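```bash
python3 -m creep '{"offset":[[0.005,0.003,0],[0,0,0.03],[0,0,0.03],[0,0,0.03],[0,0,0.002]],"rotation":[[0,0,0],[0,0,0],[0,0,0],[0,0,0],[0,0,0]]}'
python3 -m creep '{"offset":[[0,0,0],[0,0,0]],"rotation":[[0,0,0],[0,0,0]]}'
python3 go.py 440 391.1 44
```

```text
time_s: 31.0
ee_pos: [441.2, 391.1, 47.8]
ee_rot: [-179.9, 0.1, 76.7]
force: [0.2, 0.1, 1.0]
gripper_width: 91.5
time_s: 31.25
ee_pos: [442.4, 392.6, 50.3]
ee_rot: [179.9, -0.2, 76.8]
force: [-0.0, -0.2, 0.9]
gripper_width: 91.3
t 31.2 pos [442.4 392.6  50.3] rot [179.9  -0.2  76.8] F [-0.  -0.2  0.9] w 91.3 q [ 40.  28. 100.  -0.  52.  54.]
delta tool mm [-2.1 -1.9  6.3] rotvec [ 0.12 -0.16 -0.15]
```

```bash
python3 -m creep '{"offset":[[-0.001,-0.001,0.004],[0,0,0.002],[0,0,0],[0,0,0],[0,0,0]],"rotation":[[0,0,0],[0,0,0],[0,0,0],[0,0,0],[0,0,0]]}'
python3 go.py 440 391.1 44
python3 -m creep '{"offset":[[0,0,0],[0,0,0],[0,0,0],[0,0,0],[0,0,0]],"rotation":[[0,0,0],[0,0,0],[0,0,0],[0,0,0],[0,0,0]]}' 0.5 12
python3 go.py 440 391.1 44
python3 -m creep '{"offset":[[0,0,-0.03],[0,0,-0.05],[0,0,-0.05],[0,0,-0.03],[0,0,0]],"rotation":[[0,0,0],[0,0,0],[0,0,0],[0,0,0],[0,0,0]]}'
python3 go.py 539.3 -101 140
python3 - <<'E'
from h import *
s=grab_frame("side");save("s23.png",s,(170,170,390,340),3.5)
E
```

```text
time_s: 31.88
ee_pos: [440.1, 391.2, 42.5]
ee_rot: [180.0, 0.0, 76.8]
force: [0.9, 0.1, -0.1]
gripper_width: 91.3
t 31.9 pos [440.1 391.2  42.5] rot [180.    0.   76.8] F [ 0.9  0.1 -0.1] w 91.3 q [ 41.  28. 101.  -0.  51.  54.]
delta tool mm [-0.1 -0.1 -1.5] rotvec [ 0.01  0.   -0.13]
time_s: 32.5
ee_pos: [440.1, 391.2, 42.5]
ee_rot: [180.0, 0.0, 76.8]
force: [-0.5, 0.6, 0.4]
gripper_width: 62.3
t 32.5 pos [440.1 391.2  42.5] rot [180.    0.   76.8] F [-0.5  0.6  0.4] w 62.3 q [ 41.  28. 101.  -0.  51.  54.]
delta tool mm [-0.1 -0.1 -1.5] rotvec [ 0.    0.   -0.14]
time_s: 33.12
ee_pos: [441.0, 392.0, 204.6]
ee_rot: [179.8, -0.2, 76.8]
force: [-0.5, -0.0, -1.8]
gripper_width: 62.6
t 33.1 pos [441.  392.  204.6] rot [179.8  -0.2  76.8] F [-0.5 -0.  -1.8] w 62.6 q [41. 20. 89. -0. 71. 54.]
delta tool mm [-457.7  208.4   63.4] rotvec [ 0.18 -0.24 -0.13]
```

View pics/s23.png

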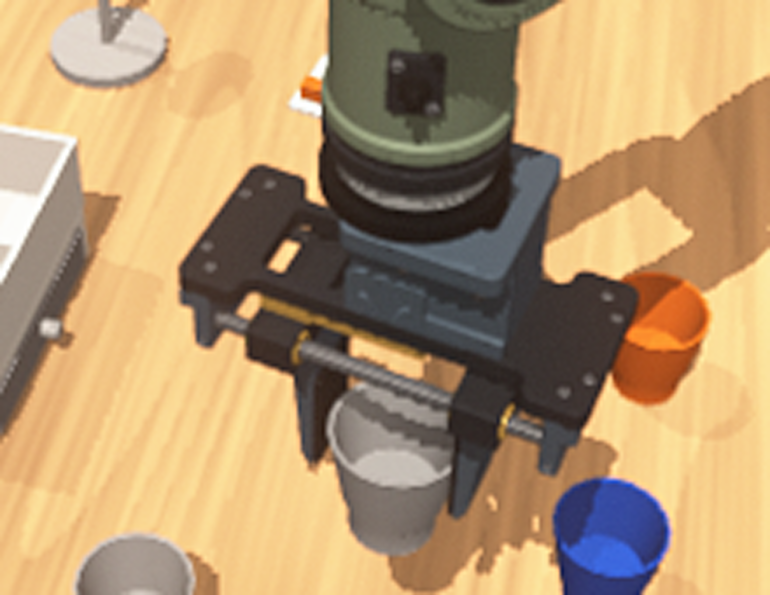

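```bash
python3 -m creep '{"offset":[[-0.035,0.016,0],[-0.05,0.0228,0],[-0.055,0.025,0],[-0.055,0.025,0],[-0.055,0.025,0]],"rotation":[[0,0,0],[0,0,0],[0,0,0],[0,0,0],[0,0,0]]}'
python3 -m creep '{"offset":[[-0.055,0.025,0],[-0.055,0.025,0],[-0.05,0.0228,0],[-0.031,0.0142,0],[-0.0167,0.0076,0]],"rotation":[[0,0,0],[0,0,0],[0,0,0],[0,0,0],[0,0,0]]}'
python3 -m creep '{"offset":[[0,0,0],[0,0,0],[0,0,0]],"rotation":[[0,0,0],[0,0,0],[0,0,0]]}'
python3 go.py 539.3 -101.2 122
python3 - <<'E'
from h import *
s=grab_frame("side");save("s24.png",s,(215,90,345,220),5)
E
```

```text
time_s: 33.8
ee_pos: [492.4, 119.6, 199.9]
ee_rot: [-179.8, 0.1, 76.8]
force: [1.8, 0.5, -1.4]
gripper_width: 62.4
time_s: 34.42
ee_pos: [537.1, -103.5, 200.0]
ee_rot: [-179.7, 0.0, 76.7]
force: [-0.0, 0.3, -1.1]
gripper_width: 62.4
time_s: 34.8
ee_pos: [537.9, -100.8, 202.5]
ee_rot: [-180.0, -0.0, 76.9]
force: [-0.3, -0.5, -1.5]
gripper_width: 62.5
t 34.8 pos [ 537.9 -100.8  202.5] rot [-180.    -0.    76.9] F [-0.3 -0.5 -1.5] w 62.5 q [-12.  16.  94.   0.  69.   1.]
delta tool mm [-0.1  1.5 80.5] rotvec [-0.02 -0.02 -0.03]
```

View pics/s24.png

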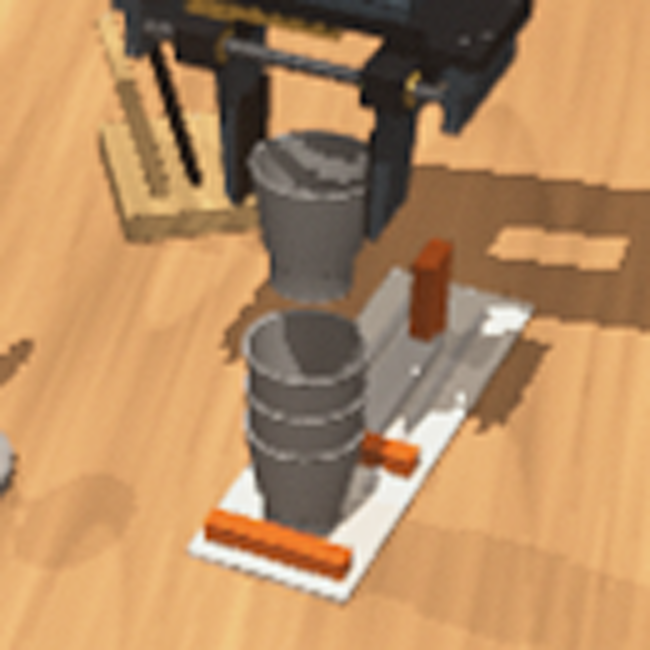

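```bash
python3 -m creep '{"offset":[[0,0.0015,0.01],[0,0,0.015],[0,0,0.015],[0,0,0],[0,0,0]],"rotation":[[0,0,0],[0,0,0],[0,0,0],[0,0,0],[0,0,0]]}'
python3 go.py 539.3 -101.2 122
python3 - <<'E'
from h import *
s=grab_frame("side");save("s25.png",s,(215,90,345,220),5)
E
```

```text
time_s: 35.48
ee_pos: [539.8, -102.5, 162.5]
ee_rot: [180.0, 0.0, 76.8]
force: [0.1, 0.2, -1.8]
gripper_width: 62.3
t 35.5 pos [ 539.8 -102.5  162.5] rot [180.    0.   76.8] F [ 0.1  0.2 -1.8] w 62.3 q [-12.  18.  98.  -0.  64.   1.]
delta tool mm [ 1.2 -0.8 40.5] rotvec [ 0.01  0.   -0.14]
```

View pics/s25.png

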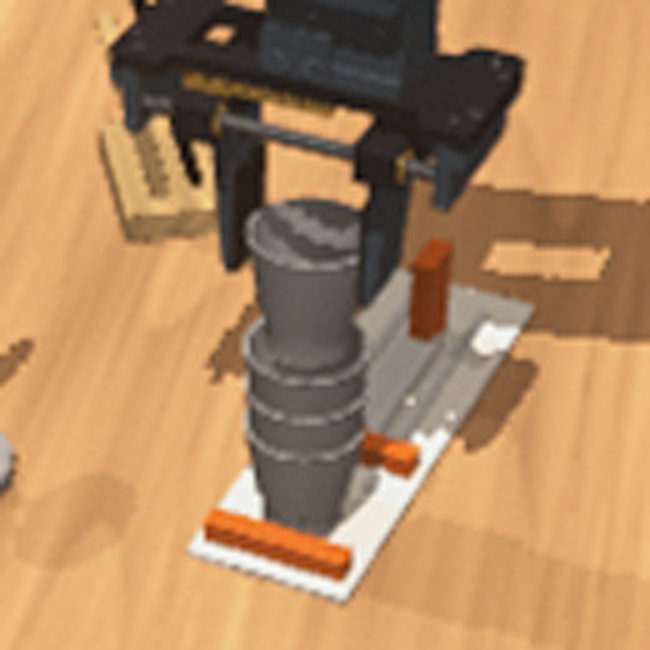

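```bash
python3 -m creep '{"offset":[[0.001,-0.0005,0.008],[0,0,0.01],[0,0,0.01],[0,0,0.005],[0,0,0]],"rotation":[[0,0,0],[0,0,0],[0,0,0],[0,0,0],[0,0,0]]}'
python3 -m creep '{"offset":[[0,0,0.003],[0,0,0],[0,0,0],[0,0,0]],"rotation":[[0,0,0],[0,0,0],[0,0,0],[0,0,0]]}'
python3 go.py 539.3 -101.2 122
```

```text
time_s: 36.15
ee_pos: [539.1, -101.3, 129.0]
ee_rot: [-179.9, 0.0, 76.8]
force: [-0.1, -0.3, -0.7]
gripper_width: 62.4
time_s: 36.65
ee_pos: [539.4, -101.4, 126.7]
ee_rot: [180.0, 0.0, 76.8]
force: [0.1, -0.7, -1.9]
gripper_width: 62.7
t 36.6 pos [ 539.4 -101.4  126.7] rot [180.    0.   76.8] F [ 0.1 -0.7 -1.9] w 62.7 q [-12.  20. 101.  -0.  59.   1.]
delta tool mm [ 0.1 -0.2  4.7] rotvec [ 0.02  0.   -0.13]
```

```bash
python3 -m creep '{"offset":[[0,0,0.003],[0,0,0.002],[0,0,0],[0,0,0]],"rotation":[[0,0,0],[0,0,0],[0,0,0],[0,0,0]]}'
python3 -m creep '{"offset":[[0,0,0.001],[0,0,0],[0,0,0]],"rotation":[[0,0,0],[0,0,0],[0,0,0]]}'
python3 go.py 539.3 -101.2 122
```

```text
time_s: 37.15
ee_pos: [539.4, -101.4, 121.5]
ee_rot: [-180.0, 0.0, 76.8]
force: [0.4, -0.5, -1.9]
gripper_width: 62.3
time_s: 37.52
ee_pos: [539.5, -101.3, 120.8]
ee_rot: [180.0, -0.0, 76.8]
force: [0.3, 1.6, 1.8]
gripper_width: 62.6
t 37.5 pos [ 539.5 -101.3  120.8] rot [180.   -0.   76.8] F [0.3 1.6 1.8] w 62.6 q [-12.  20. 101.   0.  59.   1.]
delta tool mm [ 0.1 -0.3 -1.2] rotvec [ 0.03 -0.   -0.13]
```

```bash
python3 -m creep '{"offset":[[0,0,0],[0,0,0],[0,0,0]],"rotation":[[0,0,0],[0,0,0],[0,0,0]]}' 0.1
python3 -m creep '{"offset":[[0,0,-0.02],[0,0,-0.04],[0,0,-0.04],[0,0,-0.01],[0.045,-0.02,0]],"rotation":[[0,0,0],[0,0,0],[0,0,0],[0,0,0],[0,0,0]]}' 0
python3 go.py 574.9 392 220
python3 - <<'E'
from cups import *
s=grab_frame("side");save("s26.png",s,(215,90,345,220),5); t=grab_frame("top")
report(t,s)
E
```

```text
time_s: 37.9
ee_pos: [539.3, -101.4, 120.5]
ee_rot: [-180.0, 0.0, 76.8]
force: [0.0, 0.3, 0.2]
gripper_width: 82.1
time_s: 38.52
ee_pos: [530.9, -54.4, 230.5]
ee_rot: [179.9, 0.0, 76.5]
force: [-0.1, 1.0, -0.5]
gripper_width: 91.2
t 38.5 pos [530.9 -54.4 230.5] rot [179.9   0.   76.5] F [-0.1  1.  -0.5] w 91.2 q [-7. 14. 93. -0. 73.  6.]
delta tool mm [444.4 -61.2  10.1] rotvec [ 0.1   0.03 -0.37]
top rim px [104.4 172.9] world [576.  388.8]  width/2 10.70 (r 11.64)  side [573.3 393.1] w 34.5
```

View pics/s26.png

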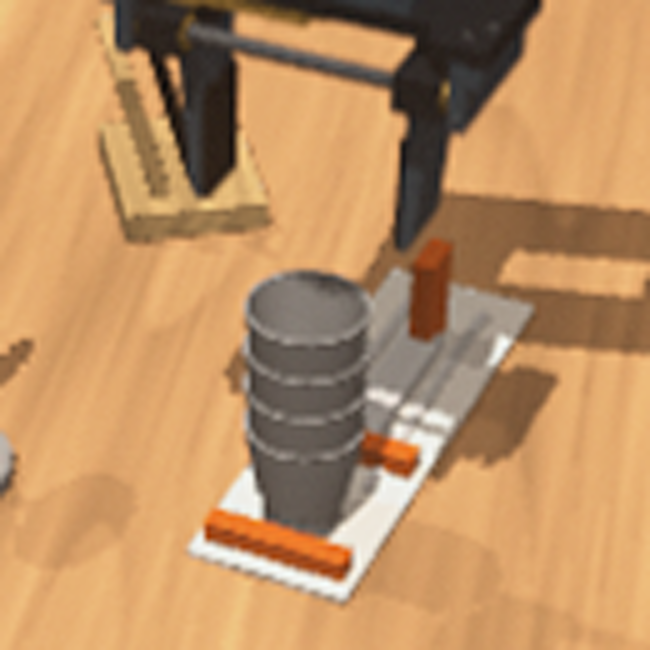

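```bash
python3 -m creep '{"offset":[[0.04,-0.0055,0],[0.055,-0.0076,0],[0.055,-0.0076,0],[0.055,-0.0076,0],[0.055,-0.0076,0]],"rotation":[[0,0,0],[0,0,0],[0,0,0],[0,0,0],[0,0,0]]}'
python3 -m creep '{"offset":[[0.055,-0.0076,0],[0.055,-0.0076,0.03],[0.045,-0.006,0.03],[0.029,-0.004,0.02],[0,0,0]],"rotation":[[0,0,0],[0,0,0],[0,0,0],[0,0,0],[0,0,0]]}'
python3 -m creep '{"offset":[[0,0,0],[0,0,0]],"rotation":[[0,0,0],[0,0,0]]}'
python3 go.py 574.9 392 44
python3 - <<'E'
from cups import *
s=grab_frame("side");t=grab_frame("top")
report(t,s); save("s27.png",s,(130,200,350,384),3.5)
E
```

```text
time_s: 39.25
ee_pos: [554.6, 209.4, 229.1]
ee_rot: [-179.9, 0.1, 76.8]
force: [1.1, -0.6, -0.1]
gripper_width: 91.0
time_s: 39.88
ee_pos: [570.9, 393.2, 146.5]
ee_rot: [-179.8, 0.3, 76.9]
force: [0.3, -0.2, 0.9]
gripper_width: 91.1
time_s: 40.12
ee_pos: [572.9, 391.5, 151.9]
ee_rot: [179.9, -0.0, 76.7]
force: [1.0, 0.4, 0.1]
gripper_width: 91.5
t 40.1 pos [572.9 391.5 151.9] rot [179.9  -0.   76.7] F [1.  0.4 0.1] w 91.5 q [33. 31. 78. -0. 71. 47.]
delta tool mm [  0.8   1.7 107.9] rotvec [ 0.07 -0.04 -0.21]
top rim px [104.5 172.9] world [576.  388.6]  width/2 10.61 (r 11.63)  side [573.7 393. ] w 34.8
```

View pics/s27.png

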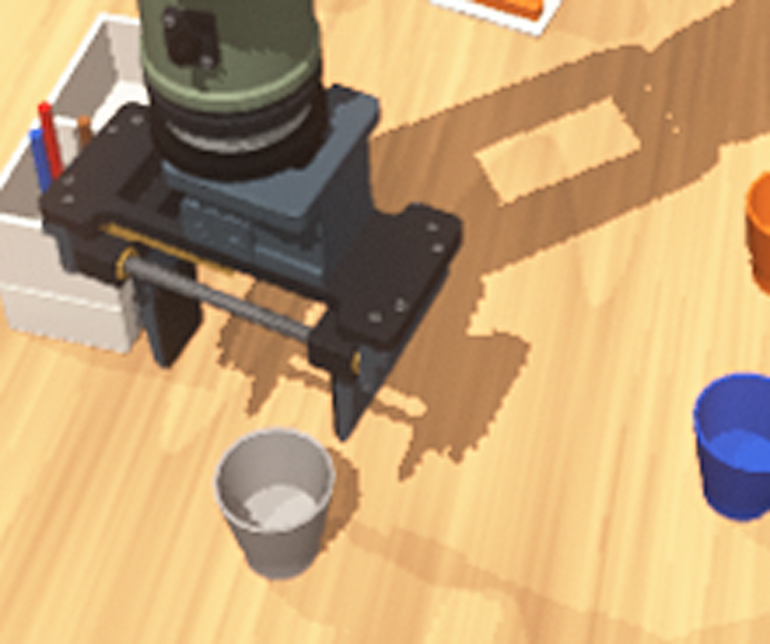

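```bash
python3 -m creep '{"offset":[[0.0005,0.0015,0.02],[0,0,0.035],[0,0,0.03],[0,0,0.021],[0,0,0]],"rotation":[[0,0,0],[0,0,0],[0,0,0],[0,0,0],[0,0,0]]}'
python3 -m creep '{"offset":[[0,0,0],[0,0,0],[0,0,0],[0,0,0]],"rotation":[[0,0,0],[0,0,0],[0,0,0],[0,0,0]]}'
python3 go.py 574.9 392 43
```

```text
time_s: 40.85
ee_pos: [573.1, 391.6, 43.6]
ee_rot: [-179.9, 0.1, 76.7]
force: [0.8, 0.2, 1.0]
gripper_width: 91.1
time_s: 41.35
ee_pos: [574.0, 392.9, 45.3]
ee_rot: [180.0, -0.0, 76.8]
force: [0.3, -0.9, -0.5]
gripper_width: 91.1
t 41.4 pos [574.  392.9  45.3] rot [180.   -0.   76.8] F [ 0.3 -0.9 -0.5] w 91.1 q [33. 36. 85. -0. 59. 47.]
delta tool mm [-0.7  1.1  2.3] rotvec [ 0.03 -0.03 -0.13]
```

```bash
python3 -m creep '{"offset":[[0,0,0.002],[0,0,0],[0,0,0],[0,0,0],[0,0,0]],"rotation":[[0,0,0],[0,0,0],[0,0,0],[0,0,0],[0,0,0]]}' 0.5 12
python3 go.py 574.9 392 43
python3 -m creep '{"offset":[[0,0,-0.03],[0,0,-0.05],[0,0,-0.055],[0,0,-0.045],[0,0,0]],"rotation":[[0,0,0],[0,0,0],[0,0,0],[0,0,0],[0,0,0]]}'
python3 go.py 539.4 -101.2 140
python3 - <<'E'
from h import *
s=grab_frame("side");save("s28.png",s,(130,150,350,320),3.5)
E
```

```text
time_s: 41.98
ee_pos: [574.0, 392.8, 42.7]
ee_rot: [180.0, 0.0, 76.8]
force: [0.3, 0.4, -0.2]
gripper_width: 62.4
t 42.0 pos [574.  392.8  42.7] rot [180.    0.   76.8] F [ 0.3  0.4 -0.2] w 62.4 q [33. 36. 85. -0. 59. 47.]
delta tool mm [-0.6  1.1 -0.3] rotvec [ 0.01  0.   -0.14]
time_s: 42.6
ee_pos: [575.4, 394.0, 227.7]
ee_rot: [179.7, -0.4, 76.8]
force: [-0.5, 0.3, -2.0]
gripper_width: 62.4
t 42.6 pos [575.4 394.  227.7] rot [179.7  -0.4  76.8] F [-0.5  0.3 -2. ] w 62.4 q [33. 29. 71.  0. 80. 47.]
delta tool mm [-490.8   77.8   84.9] rotvec [ 0.35 -0.38 -0.13]
```

View pics/s28.png

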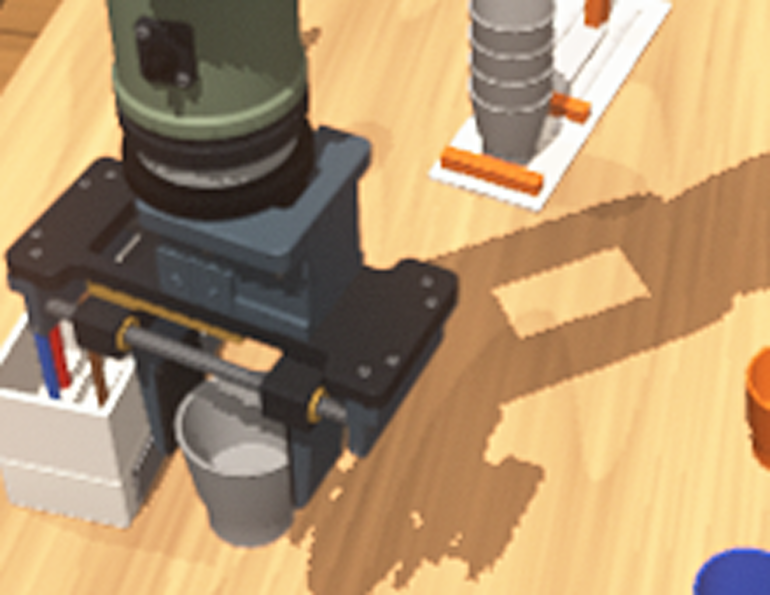

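```bash
python3 -m creep '{"offset":[[-0.035,0.0056,0],[-0.05,0.008,0],[-0.055,0.0088,0],[-0.055,0.0088,0],[-0.055,0.0088,0]],"rotation":[[0,0,0],[0,0,0],[0,0,0],[0,0,0],[0,0,0]]}'
python3 -m creep '{"offset":[[-0.055,0.0088,0],[-0.055,0.0088,0],[-0.055,0.0088,0],[-0.045,0.0072,0],[-0.029,0.0049,0]],"rotation":[[0,0,0],[0,0,0],[0,0,0],[0,0,0],[0,0,0]]}'
python3 -m creep '{"offset":[[0,0,0],[0,0,0],[0,0,0],[0,0,0]],"rotation":[[0,0,0],[0,0,0],[0,0,0],[0,0,0]]}'
python3 go.py 539.4 -101.2 145
python3 - <<'E'
from h import *
s=grab_frame("side");save("s29.png",s,(215,60,345,220),4.5)
E
```

```text
time_s: 43.28
ee_pos: [553.9, 138.3, 220.2]
ee_rot: [-179.8, 0.1, 76.8]
force: [0.6, 1.0, -1.0]
gripper_width: 62.3
time_s: 43.9
ee_pos: [536.5, -103.0, 220.4]
ee_rot: [-179.7, 0.0, 76.7]
force: [0.3, 1.4, -1.6]
gripper_width: 62.3
time_s: 44.4
ee_pos: [538.4, -100.2, 222.7]
ee_rot: [-180.0, -0.0, 76.8]
force: [0.3, -0.5, -0.2]
gripper_width: 62.3
t 44.4 pos [ 538.4 -100.2  222.7] rot [-180.    -0.    76.8] F [ 0.3 -0.5 -0.2] w 62.3 q [-12.  16.  92.   0.  72.   1.]
delta tool mm [-0.7  1.3 77.7] rotvec [-0.01 -0.   -0.05]
```

View pics/s29.png

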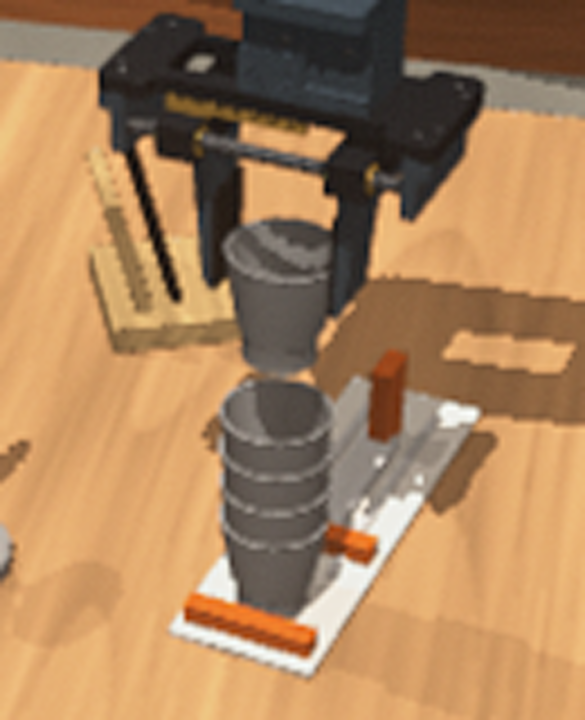

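Well aligned over the stack (columns 279 and 277). Descending with a check partway.

```bash
python3 -m creep '{"offset":[[-0.0005,0.001,0.01],[0,0,0.015],[0,0,0.012],[0,0,0],[0,0,0]],"rotation":[[0,0,0],[0,0,0],[0,0,0],[0,0,0],[0,0,0]]}'
python3 go.py 539.4 -101.2 145
python3 - <<'E'
from h import *
s=grab_frame("side");save("s30.png",s,(215,60,345,220),4.5)
E
```

```text
time_s: 45.08
ee_pos: [539.4, -102.0, 185.9]
ee_rot: [180.0, 0.0, 76.8]
force: [0.0, 0.4, -0.6]
gripper_width: 62.4
t 45.1 pos [ 539.4 -102.   185.9] rot [180.    0.   76.8] F [ 0.   0.4 -0.6] w 62.4 q [-12.  17.  96.  -0.  67.   1.]
delta tool mm [ 0.8 -0.2 40.9] rotvec [ 0.02  0.   -0.14]
```

View pics/s30.png

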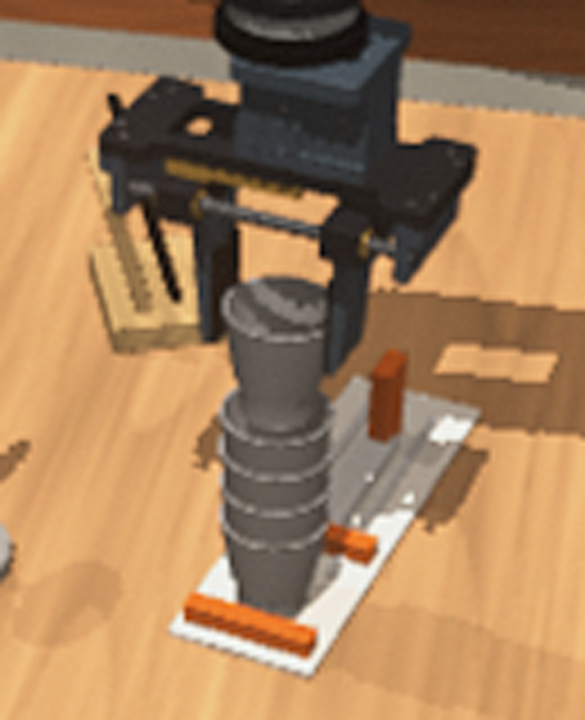

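```bash
python3 -m creep '{"offset":[[0.0005,0,0.008],[0,0,0.01],[0,0,0.01],[0,0,0.006],[0,0,0]],"rotation":[[0,0,0],[0,0,0],[0,0,0],[0,0,0],[0,0,0]]}'
python3 -m creep '{"offset":[[0,0,0.003],[0,0,0],[0,0,0],[0,0,0]],"rotation":[[0,0,0],[0,0,0],[0,0,0],[0,0,0]]}'
python3 go.py 539.4 -101.2 145
```

```text
time_s: 45.75
ee_pos: [539.0, -101.3, 151.2]
ee_rot: [-179.9, 0.0, 76.8]
force: [-0.7, 0.0, -2.1]
gripper_width: 62.2
time_s: 46.25
ee_pos: [539.4, -101.4, 149.0]
ee_rot: [180.0, 0.0, 76.8]
force: [1.2, -0.0, -1.1]
gripper_width: 62.1
t 46.2 pos [ 539.4 -101.4  149. ] rot [180.    0.   76.8] F [ 1.2 -0.  -1.1] w 62.1 q [-12.  19.  99.  -0.  62.   1.]
delta tool mm [ 0.2 -0.1  4. ] rotvec [ 0.03  0.   -0.13]
```

```bash
python3 -m creep '{"offset":[[0,0,0.002],[0,0,0.001],[0,0,0],[0,0,0]],"rotation":[[0,0,0],[0,0,0],[0,0,0],[0,0,0]]}'
python3 -m creep '{"offset":[[0,0,0.001],[0,0,0],[0,0,0]],"rotation":[[0,0,0],[0,0,0],[0,0,0]]}'
python3 go.py 539.4 -101.2 145
```

```text
time_s: 46.75
ee_pos: [539.3, -101.4, 145.8]
ee_rot: [180.0, 0.0, 76.8]
force: [0.3, -0.1, -1.2]
gripper_width: 62.3
time_s: 47.12
ee_pos: [539.4, -101.4, 144.9]
ee_rot: [180.0, 0.0, 76.8]
force: [-0.2, 0.7, 0.1]
gripper_width: 62.2
t 47.1 pos [ 539.4 -101.4  144.9] rot [180.    0.   76.8] F [-0.2  0.7  0.1] w 62.2 q [-12.  19.  99.  -0.  62.   1.]
delta tool mm [ 0.2 -0.  -0.1] rotvec [ 0.02  0.   -0.13]
```

```bash
python3 -m creep '{"offset":[[0,0,0],[0,0,0],[0,0,0]],"rotation":[[0,0,0],[0,0,0],[0,0,0]]}' 0.1
python3 -m creep '{"offset":[[0,0,-0.02],[0,0,-0.04],[0,0,-0.04],[0,0,0],[0,0,0]],"rotation":[[0,0,0],[0,0,0],[0,0,0],[0,0,0],[0,0,0]]}' 0
python3 -m creep '{"offset":[[-0.04,0,0],[-0.05,0,0],[-0.05,0,0],[-0.03,0,0.03],[0,0,0.03]],"rotation":[[0,0,0],[0,0,0],[0,0,0],[0,0,0],[0,0,0]]}' 0
python3 -m creep '{"offset":[[0,0,0],[0,0,0],[0,0,0]],"rotation":[[0,0,0],[0,0,0],[0,0,0]]}'
python3 go.py 499.4 -270.2 39
python3 - <<'E'
from h import *
s=grab_frame("side");save("s31.png",s,(215,60,345,220),4.5); cv2.imwrite("pics/side31.png",s[:,:,::-1])
t=grab_frame("top"); cv2.imwrite("pics/top31.png",t[:,:,::-1])
E
```

```text
time_s: 47.5
ee_pos: [539.3, -101.5, 144.9]
ee_rot: [180.0, 0.0, 76.8]
force: [-0.1, 0.5, -0.5]
gripper_width: 81.6
time_s: 48.12
ee_pos: [538.8, -101.3, 244.1]
ee_rot: [-179.9, 0.0, 76.8]
force: [0.1, 0.2, -0.3]
gripper_width: 90.8
time_s: 48.75
ee_pos: [499.0, -268.7, 182.4]
ee_rot: [-179.9, -0.0, 76.6]
force: [0.4, -0.0, 0.0]
gripper_width: 91.6
time_s: 49.12
ee_pos: [501.2, -266.8, 186.0]
ee_rot: [179.9, 0.0, 76.8]
force: [0.2, 1.1, 0.7]
gripper_width: 91.1
t 49.1 pos [ 501.2 -266.8  186. ] rot [179.9   0.   76.8] F [0.2 1.1 0.7] w 91.1 q [-29.  19.  93.  -0.  68. -16.]
delta tool mm [ -3.6  -1.3 147. ] rotvec [ 0.12  0.04 -0.09]
```

View pics/s31.png

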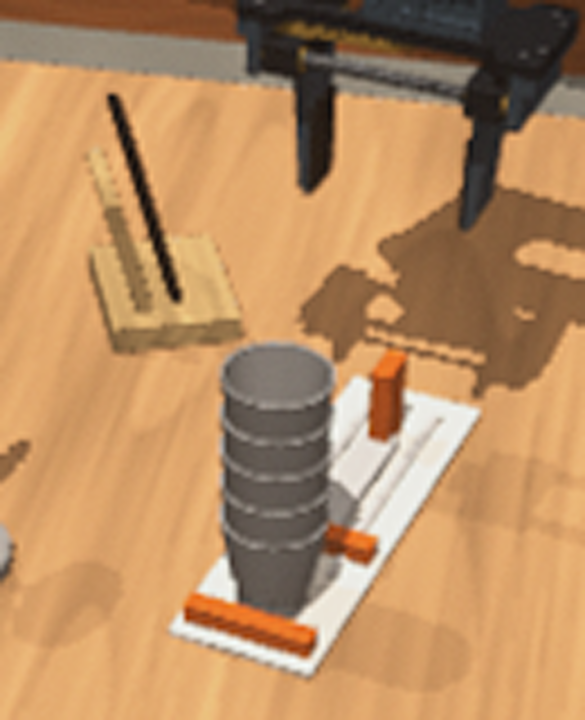

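View pics/top31.png

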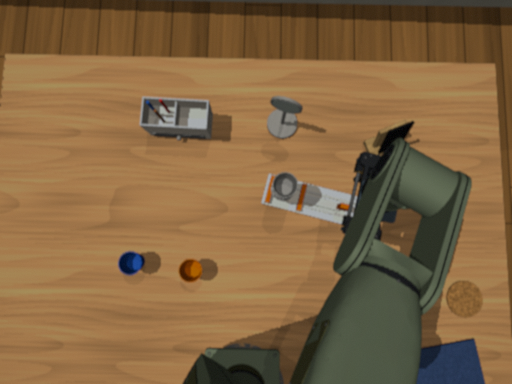

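Five tumblers are nested in one straight upright stack, and the field is empty apart from the look-alikes. Now I'll grip the tab.

```bash
python3 -m creep '{"offset":[[-0.0036,-0.001,0.04],[0,0,0.04],[0,0,0.035],[0,0,0.025],[0,0,0.006]],"rotation":[[0,0,0],[0,0,0],[0,0,0],[0,0,0],[0,0,0]]}' 0.5
python3 -m creep '{"offset":[[0,0,0],[0,0,0],[0,0,0]],"rotation":[[0,0,0],[0,0,0],[0,0,0]]}'
python3 go.py 499.4 -270.2 39
```

```text
time_s: 49.85
ee_pos: [498.0, -269.6, 37.8]
ee_rot: [-179.9, -0.0, 76.8]
force: [-0.8, -0.0, 0.4]
gripper_width: 46.0
time_s: 50.22
ee_pos: [499.2, -270.5, 39.9]
ee_rot: [179.9, 0.0, 76.8]
force: [0.4, 0.9, -0.1]
gripper_width: 45.5
t 50.2 pos [ 499.2 -270.5   39.9] rot [179.9   0.   76.8] F [ 0.4  0.9 -0.1] w 45.5 q [-30.  27. 104.  -0.  49. -16.]
delta tool mm [0.3 0.1 0.9] rotvec [ 0.12  0.04 -0.13]
```

```bash
python3 -m creep '{"offset":[[0,0,0],[0,0,0],[0,0,0],[0,0,0],[0,0,0]],"rotation":[[0,0,0],[0,0,0],[0,0,0],[0,0,0],[0,0,0]]}' 0.9 12
python3 go.py 499.4 -270.2 39
python3 -m creep '{"offset":[[0.005,0,0],[0.005,0,0],[0.005,0,0],[0.005,0,0],[0,0,0]],"rotation":[[0,0,0],[0,0,0],[0,0,0],[0,0,0],[0,0,0]]}'
python3 -m creep '{"offset":[[0,0,0],[0,0,0]],"rotation":[[0,0,0],[0,0,0]]}'
python3 go.py 507.5 -236 39
python3 - <<'E'
from h import *
s=grab_frame("side");save("s32.png",s,(215,60,345,220),4.5)
E
```

```text
time_s: 50.85
ee_pos: [498.8, -270.2, 38.8]
ee_rot: [180.0, -0.0, 76.7]
force: [-0.1, 0.0, 0.3]
gripper_width: 14.2
t 50.9 pos [ 498.8 -270.2   38.8] rot [180.   -0.   76.7] F [-0.1  0.   0.3] w 14.2 q [-30.  27. 104.   0.  49. -16.]
delta tool mm [ 0.1  0.6 -0.2] rotvec [ 0.03 -0.   -0.16]
time_s: 51.48
ee_pos: [503.6, -249.9, 38.8]
ee_rot: [180.0, -0.0, 76.8]
force: [1.8, 0.3, -0.6]
gripper_width: 14.1
time_s: 51.72
ee_pos: [503.6, -250.1, 38.9]
ee_rot: [180.0, -0.1, 76.7]
force: [2.5, 2.1, -1.9]
gripper_width: 13.9
t 51.7 pos [ 503.6 -250.1   38.9] rot [ 1.80e+02 -1.00e-01  7.67e+01] F [ 2.5  2.1 -1.9] w 13.9 q [-28.  27. 105.   0.  49. -14.]
delta tool mm [14.6  0.6 -0.1] rotvec [ 0.03 -0.05 -0.15]
```

View pics/s32.png

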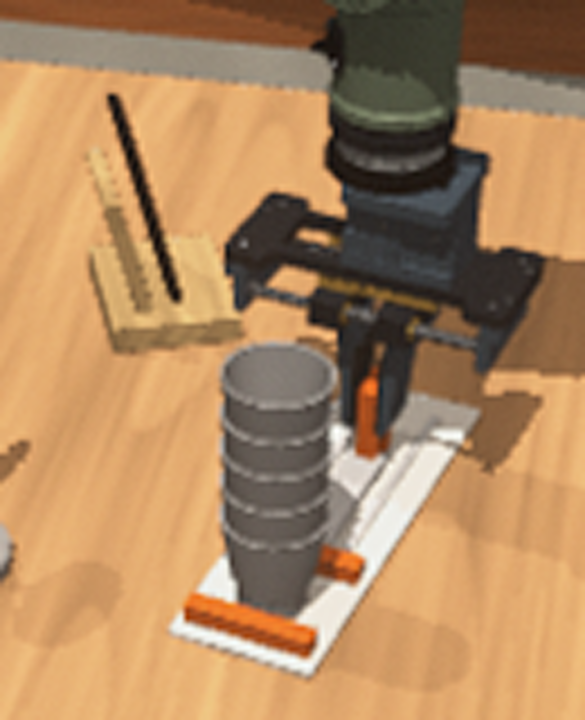

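```bash
python3 -m creep '{"offset":[[0.0015,0,0],[0.001,0,0],[0.001,0,0],[0.001,0,0],[0.001,0,0]],"rotation":[[0,0,0],[0,0,0],[0,0,0],[0,0,0],[0,0,0]]}'
python3 -m creep '{"offset":[[0.001,0,0],[0.001,0,0],[0.001,0,0],[0.001,0,0],[0,0,0]],"rotation":[[0,0,0],[0,0,0],[0,0,0],[0,0,0],[0,0,0]]}'
python3 -m creep '{"offset":[[0,0,0],[0,0,0]],"rotation":[[0,0,0],[0,0,0]]}'
python3 go.py 507.5 -236 39
python3 - <<'E'
from h import *
s=grab_frame("side");save("s33.png",s,(215,60,345,220),4.5)
E
```

```text
time_s: 52.4
ee_pos: [504.7, -245.5, 38.9]
ee_rot: [180.0, 0.0, 76.8]
force: [3.5, -3.7, -2.7]
gripper_width: 14.0
time_s: 53.02
ee_pos: [505.7, -241.4, 38.9]
ee_rot: [180.0, 0.0, 76.8]
force: [4.5, -3.3, -3.2]
gripper_width: 14.0
time_s: 53.28
ee_pos: [505.7, -241.4, 38.9]
ee_rot: [180.0, -0.0, 76.8]
force: [5.9, -3.0, -4.0]
gripper_width: 14.0
t 53.3 pos [ 505.7 -241.4   38.9] rot [180.   -0.   76.8] F [ 5.9 -3.  -4. ] w 14.0 q [-27.  27. 105.   0.  48. -13.]
delta tool mm [ 5.6  0.5 -0.1] rotvec [ 0.04 -0.   -0.13]
```

View pics/s33.png

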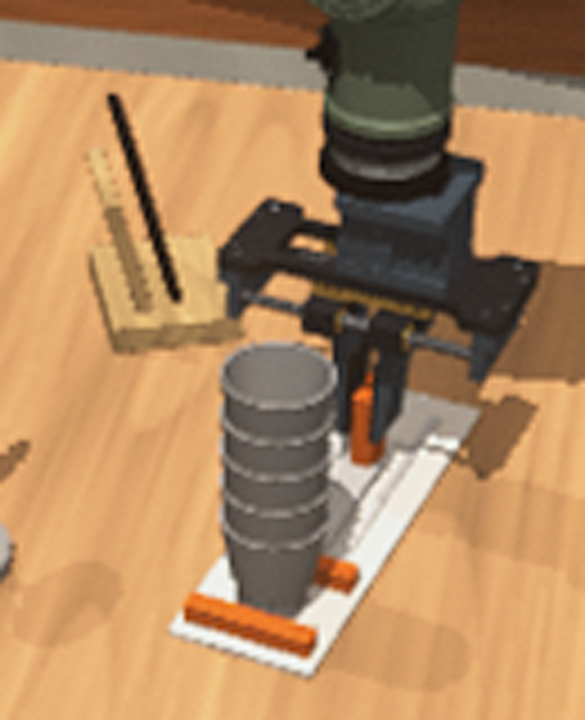

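```bash
python3 -m creep '{"offset":[[0.001,0.0003,0],[0.001,0.0003,0],[0,0,0],[0,0,0]],"rotation":[[0,0,0],[0,0,0],[0,0,0],[0,0,0]]}'
python3 -m creep '{"offset":[[0.001,0,0],[0.001,0,0],[0,0,0],[0,0,0]],"rotation":[[0,0,0],[0,0,0],[0,0,0],[0,0,0]]}'
python3 -c "
from workcell import env
s=env.state();f=s['force'];print('along',f[0]*.2275+f[1]*.974,s['ee_pos'])"
python3 -m creep '{"offset":[[0.0005,0,0],[0.0005,0,0],[0,0,0],[0,0,0]],"rotation":[[0,0,0],[0,0,0],[0,0,0],[0,0,0]]}'
python3 go.py 507.5 -236 39
python3 - <<'E'
from h import *
s=grab_frame("side");save("s34.png",s,(215,60,345,220),4.5)
E
```

```text
time_s: 53.82
ee_pos: [506.2, -239.4, 38.9]
ee_rot: [-180.0, -0.0, 76.8]
force: [2.0, -3.3, -1.5]
gripper_width: 13.8
time_s: 54.32
ee_pos: [506.5, -238.2, 38.9]
ee_rot: [-180.0, 0.1, 76.8]
force: [1.5, -5.0, -1.3]
gripper_width: 14.3
along -4.493631280626151 [ 506.49562159 -238.21343002   38.88221993]
time_s: 54.82
ee_pos: [506.6, -237.6, 38.9]
ee_rot: [-180.0, 0.1, 76.8]
force: [0.1, -5.4, -0.6]
gripper_width: 13.4
t 54.8 pos [ 506.6 -237.6   38.9] rot [-1.80e+02  1.00e-01  7.68e+01] F [ 0.1 -5.4 -0.6] w 13.4 q [-26.  26. 105.  -0.  48. -13.]
delta tool mm [ 1.7  0.5 -0.1] rotvec [-0.02  0.09 -0.11]
```

View pics/s34.png

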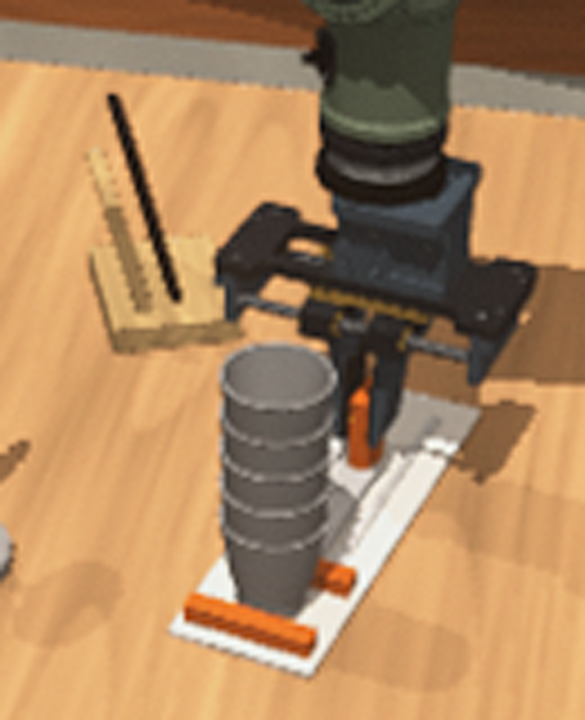

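```bash
cat > f.py <<'E'
from workcell import env
import numpy as np
s=env.state();f=s['force'];p=s['ee_pos'];print('along %.1f lat %.1f'%(f[0]*.2275+f[1]*.974,f[0]*.974-f[1]*.2275),'keeperY rel tab start %.2f'%((p[0]-508)*.2275+(p[1]+231)*.974))
E
for i in 1; do python3 f.py; done
python3 -m creep '{"offset":[[0.0005,0,0],[0,0,0],[0,0,0]],"rotation":[[0,0,0],[0,0,0],[0,0,0]]}' >/dev/null; python3 f.py
python3 -m creep '{"offset":[[0.0005,0,0],[0,0,0],[0,0,0]],"rotation":[[0,0,0],[0,0,0],[0,0,0]]}' >/dev/null; python3 f.py
python3 -m creep '{"offset":[[0.0005,0,0],[0,0,0],[0,0,0]],"rotation":[[0,0,0],[0,0,0],[0,0,0]]}' >/dev/null; python3 f.py
```

```text
along -5.5 lat 2.1 keeperY rel tab start -6.65
along -6.1 lat 1.9 keeperY rel tab start -6.21
along -5.6 lat 2.1 keeperY rel tab start -5.70
along -6.2 lat 1.4 keeperY rel tab start -5.17
```

```bash
python3 -m creep '{"offset":[[0.0005,0,0],[0,0,0],[0,0,0]],"rotation":[[0,0,0],[0,0,0],[0,0,0]]}' >/dev/null; python3 f.py
python3 -m creep '{"offset":[[0.0005,0,0],[0,0,0],[0,0,0]],"rotation":[[0,0,0],[0,0,0],[0,0,0]]}' >/dev/null; python3 f.py
python3 - <<'E'
from h import *
s=grab_frame("side");save("s35.png",s,(235,120,335,220),6)
E
```

```text
along -5.9 lat 2.3 keeperY rel tab start -4.71
along -7.6 lat 1.9 keeperY rel tab start -4.21
```

View pics/s35.png

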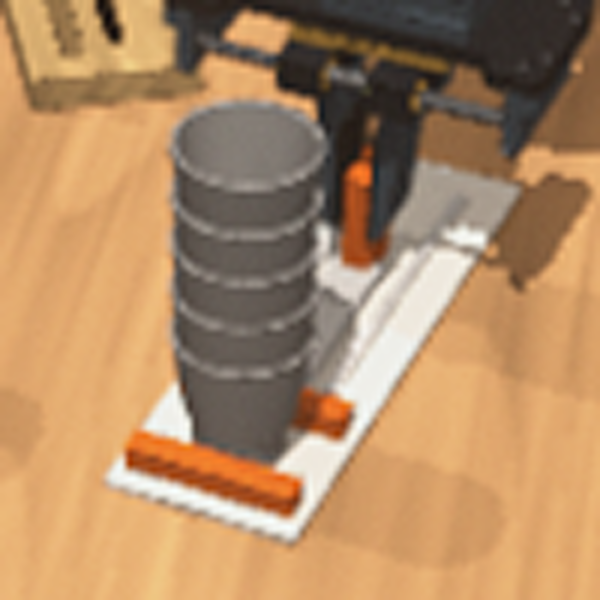

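```bash
for k in 1; do python3 -m creep '{"offset":[[0.0005,0,0],[0,0,0],[0,0,0]],"rotation":[[0,0,0],[0,0,0],[0,0,0]]}' >/dev/null; python3 f.py; done
python3 -m creep '{"offset":[[0.0005,0,0],[0,0,0],[0,0,0]],"rotation":[[0,0,0],[0,0,0],[0,0,0]]}' >/dev/null; python3 f.py
python3 -m creep '{"offset":[[0,0,0],[0,0,0],[0,0,0]],"rotation":[[0,0,0],[0,0,0],[0,0,0]]}' >/dev/null; python3 f.py
```

```text
along -6.6 lat 1.8 keeperY rel tab start -3.69
along -5.8 lat 2.1 keeperY rel tab start -3.32
along -6.7 lat 1.5 keeperY rel tab start -3.32
```

```bash
python3 -m creep '{"offset":[[0.0005,0,0],[0,0,0],[0,0,0]],"rotation":[[0,0,0],[0,0,0],[0,0,0]]}' >/dev/null; python3 f.py
python3 -m creep '{"offset":[[0.0005,0,0],[0,0,0],[0,0,0]],"rotation":[[0,0,0],[0,0,0],[0,0,0]]}' >/dev/null; python3 f.py
```

```text
along -7.5 lat 1.0 keeperY rel tab start -3.27
along -9.9 lat 1.6 keeperY rel tab start -3.20
```

```bash
python3 -m creep '{"offset":[[0.0005,0,0],[0,0,0],[0,0,0]],"rotation":[[0,0,0],[0,0,0],[0,0,0]]}' >/dev/null; python3 f.py
```

```text
along -11.7 lat 0.4 keeperY rel tab start -3.16
```

Clamped: the jaw stopped moving while the push rose to about 12 N, minus roughly 2.5 N of jaw friction. Hold briefly, relax the push, then let go.

```bash
python3 -m creep '{"offset":[[0,0,0],[0,0,0],[0,0,0],[0,0,0]],"rotation":[[0,0,0],[0,0,0],[0,0,0],[0,0,0]]}' >/dev/null; python3 f.py
python3 -m creep '{"offset":[[-0.0005,0,0],[-0.0005,0,0],[-0.0005,0,0],[0,0,0],[0,0,0]],"rotation":[[0,0,0],[0,0,0],[0,0,0],[0,0,0],[0,0,0]]}' >/dev/null; python3 f.py
python3 -m creep '{"offset":[[-0.0005,0,0],[-0.0005,0,0],[0,0,0],[0,0,0]],"rotation":[[0,0,0],[0,0,0],[0,0,0],[0,0,0]]}' >/dev/null; python3 f.py
python3 - <<'E'
from h import *
s=grab_frame("side");save("s36.png",s,(235,120,335,220),6)
E
```

```text
along -10.6 lat 1.8 keeperY rel tab start -3.18
along -6.2 lat 1.7 keeperY rel tab start -3.19
along -2.4 lat 0.5 keeperY rel tab start -3.22
```

View pics/s36.png

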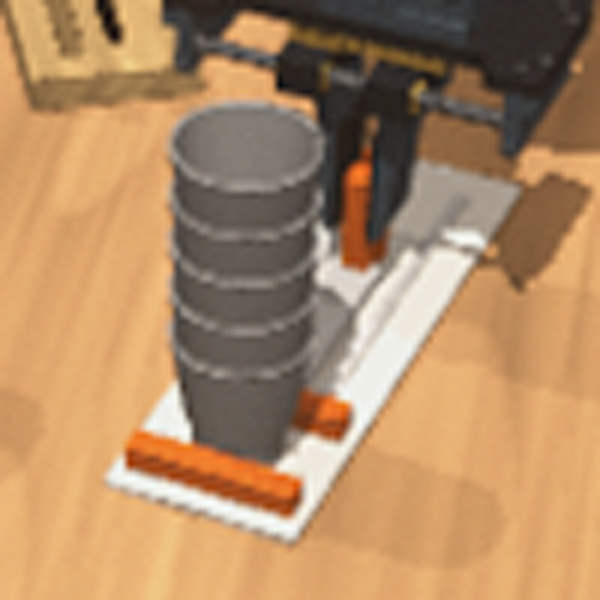

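```bash
python3 -m creep '{"offset":[[0,0,0],[0,0,0],[0,0,0],[0,0,0]],"rotation":[[0,0,0],[0,0,0],[0,0,0],[0,0,0]]}' 0.6; python3 f.py
python3 -m creep '{"offset":[[0,0,-0.02],[0,0,-0.04],[0,0,-0.04],[-0.02,0,-0.04],[-0.04,0,0]],"rotation":[[0,0,0],[0,0,0],[0,0,0],[0,0,0],[0,0,0]]}'
python3 -m creep '{"offset":[[-0.05,0,0],[-0.05,0,0],[0,0,0],[0,0,0]],"rotation":[[0,0,0],[0,0,0],[0,0,0],[0,0,0]]}'
python3 - <<'E'
from h import *
s=grab_frame("side");save("s37.png",s,(235,120,335,220),6);t=grab_frame("top");save("t37.png",t,(250,165,375,235),6)
for n,im,box in(("top",t,(255,165,375,235)),("side",s,(245,138,330,215))):
    k=4;T=cv2.resize(im,None,fx=k,fy=k,interpolation=cv2.INTER_CUBIC); hsv=cv2.cvtColor(T,cv2.COLOR_RGB2HSV)
    M=np.zeros(T.shape[:2],np.uint8); M[box[1]*k:box[3]*k,box[0]*k:box[2]*k]=1
    om=((hsv[...,1]>200)&(hsv[...,2]>90))&(M>0)
    for c in cv2.findContours(om.astype(np.uint8),0,1)[0]:
        if cv2.contourArea(c)<k*k*8: continue
        r=cv2.minAreaRect(c); u=(np.array(r[0])+.5)/k-.5; print(n,u.round(1),np.array(r[1]).round()/k,"z20",cast(n,u,20)[0].round(1)[:2],"z66",cast(n,u,66)[0].round(1)[:2])
E
```

```text
time_s: 61.22
ee_pos: [507.6, -234.0, 38.8]
ee_rot: [-180.0, -0.0, 76.8]
force: [0.6, 0.1, 0.1]
gripper_width: 36.4
along 0.2 lat 0.6 keeperY rel tab start -3.07
time_s: 61.85
ee_pos: [495.9, -293.3, 182.8]
ee_rot: [179.6, 0.1, 76.9]
force: [-0.3, -0.0, -0.5]
gripper_width: 36.2
time_s: 62.35
ee_pos: [470.8, -389.4, 178.5]
ee_rot: [-180.0, -0.1, 76.7]
force: [0.5, -0.0, 0.2]
gripper_width: 36.3
top [331.  203.3] [11.25  4.25] z20 [ 509.5 -243.6] z66 [ 505.6 -234.1]
top [286.6 202. ] [2.75 8.  ] z20 [ 510.6 -117. ] z66 [ 506.6 -113.2]
top [268.1 196.3] [2.75 9.5 ] z20 [525.7 -64. ] z66 [521.  -62.5]
side [269.9 198.2] [29.5  6. ] z20 [543.6 -61. ] z66 [534.5  -8.8]
side [288.5 189. ] [7.25 5.75] z20 [ 502.7 -107.3] z66 [495.9 -52.5]
side [295.5 154.2] [ 6.25 19.25] z20 [ 507.8 -265.3] z66 [ 500.7 -201.7]
```

View pics/s37.png

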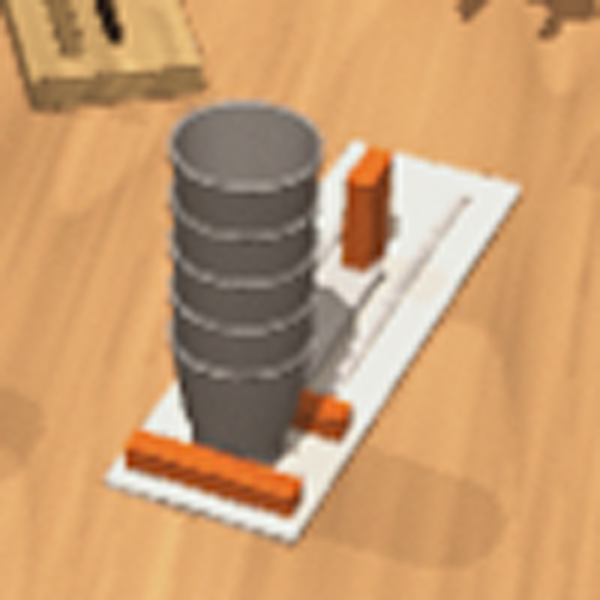

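View pics/t37.png

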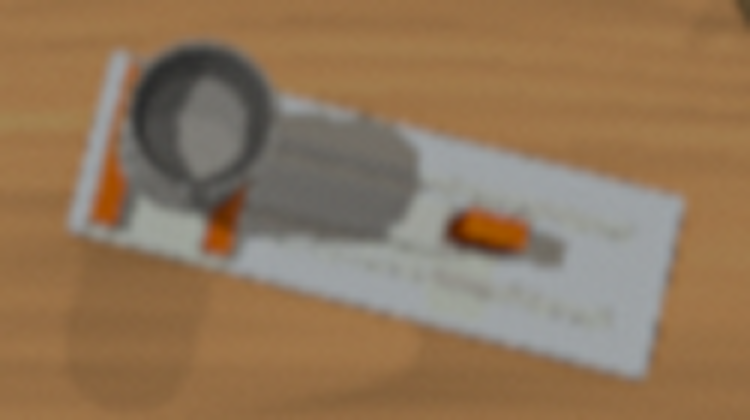

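Stack upright with five rims in line. The tab sits 4.5 mm behind its start, so joint ≈ 0.011, in range. Gripper is clear, so I'm handing in.

```bash
python3 -c "
from workcell import env
print(env.state()['time_s'],env.state()['force']); env.job_done()"
```

```text
62.45 [ 0.10014641 -0.06270565  0.36539491]
the job is handed in; nothing more can be done
```

The job is handed in, at 62 s on the robot's clock. All five grey tumblers are nested upright in one stack between the jaws, and the jaw is shut lightly against the bottom one.

- **Stacking:** I drew the jaw back about 40 mm and stood the first tumbler by the seat. The other four went into it one by one, each making contact within about 2 mm of the expected 24 mm step. No sixth tumbler showed in either camera.
- **Clamping:** The push on the tab rose to about 12 N at its peak, including roughly 2.5 N of jaw friction. I held it at about 11 N for around half a second, eased it off and let go. The force on each jaw is inferred from the push, not measured.
- **Last checks:** The final pictures show five aligned rims and the gripper clear of everything.
- **Jaw position:** The camera puts the tab 4.5 mm behind its start, so the jaw joint is at about 0.011. The arm's own reading gave a 3.2 mm shift, about 0.010. The two differ by about 1 mm, but both lie within 0.009 to 0.015.
- **Bystanders:** The organiser, magnifier, dock and the blue and orange look-alikes were left alone, and none looked moved in the last views that showed them.

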